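Seat a chamber cover evenly with four nuts

ROBOT

A 6-joint arm with a two-finger parallel gripper is mounted at the origin on the work surface; the furniture and walls round the work are solid. World frame = base frame: x ahead of the robot, y to its left, z up, the work surface at z = 0. Lengths are in m, angles in degrees, forces in N, time in s.
With the tool pointing down it reaches from about 0.25 to 0.8 m from the base axis. Payload 8.5 kg.
Tool frame: the origin (TCP) lies at the very end of the fingers, on their centre line; the grasp point (between the pads) lies 19 mm behind it (ctrl.grip_depth is the distance from the TCP to the grasp point, in m); z points along the fingers, y is the direction in which the jaws open and shut (so a half turn about z gives the same grasp; the last joint's range is limited). The gripper opens to 85 mm and grips with 20 to 120 N. Pads are 22 mm wide; open, the fingers measure 114 mm over their backs; the gripper's body (76 mm by 85 mm) begins 54 mm behind the grasp point. The pads swing forward as they close: fully open they stand 13 mm farther back than shut.
Start: joints at [-70.245, 13.648, -0.773, 75.585, 0, 90], TCP at [0.177, -0.494, 0.231] pointing down, gripper open.
Joint ranges: [-152.45, 152.45], [-59.26, 108.67], [-65.41, 83.53], [-104.44, 129.93], [-82.83, 76.93], [-180, 180]. Speed limits (degrees/s): [127.2, 127.2, 159.86, 180, 180, 180].

INTERFACE

Orientations are given as a 3x3 rotation matrix whose columns are the frame's x, y, z axes.
In Python, from plant import ctrl gives the robot as it stands.
- The arm moves only by the tool carry_out, never from a script. Its argument "rows" is a list of rows, each a list of 5 numbers: the closure in counts, from 0 (fully open) to 255 (shut), then the shift along the tool's x, y, z in cm, then the turn about the tool's z in degrees. In form: [[jaw, dx, dy, dz, yaw], ...]. A call has 1 to 20 rows; each row is the pose to reach, as a shift and turn from the pose commanded when the call began, along the tool's axes at that moment; what a row does not reach only later rows make up. A row lasts 1/8 s, in which the tool goes at most 62.5 mm and 10.7 degrees, less where a joint would pass 70% of its speed; a pose out of reach is approached as far as the arm can. A call with a gripper value outside its range is refused whole. The fingers move at their own pace and stop on an object; "squeeze" is the grip in N (left out, the last holds). Time passes only in rows, so rows that repeat a pose let the fingers close. It gives the time, the measured TCP pose, the force and the opening at its end, in the units of the state.
- ctrl.state(): the state, without advancing time (a new reading comes with each control period).
- ctrl.snapshot(name): name is "scene" or "top"; returns a dict with "pixels" (480x640x3 uint8, blue, green, red), "depth" (480x640 float32, m along the optical axis (not along the pixel's ray), 0 where there is no reading), "mtx" (3x3 intrinsics, pixels), "rvec" (rotation vector, rad) and "tvec" (3), from world to camera coordinates, as OpenCV has them. Camera axes: x right, y down, z forward; pixel columns grow to the right and rows downward; lengths in m; the calibration is good to about 2 mm. A picture is of the moment at which its call begins.
- ctrl.job_done(): hands the job in, once; it reports no verdict.
The state is a dict: "time": time; "joint_pos": joint angles; "qvel": joint speeds; "joint_torque": joint torques, N m; "tcp_pos": TCP position; "tool_rot": TCP orientation; "force": force on the tool from outside, world axes, zero at the start; "ft_torque": the same for the moment, N m; "grip_width": opening from 0.0 (shut) to 1.0 (fully open).
Only numpy, scipy, OpenCV 4.12 (cv2) and the standard library are available. Lean on these libraries where they do the work, as an engineer would, in place of code of your own. Each camera call takes 0.05 s, during which the arm holds its last target.

TASK

Clamp the cover of the small sample chamber down evenly with its four crank nuts, always going from a nut to the one diagonally opposite, in two rounds: in the first round bring each nut down only until it has pressed its corner of the cover in by about 2.5 mm, and only when all four are there go round again and turn each until the cover sits firmly on its hidden stop and the nut is snug, with about 12 N of push on its crank pin (finger tight, never forced). Do not let the cover go askew, and leave the other things on the counter where they are.

Things in the scene. Friction and masses are not known exactly. Their poses are not given: they have to be found in the camera images.
- chamber: grey tray-shaped sample chamber fixed to the counter, 159x159x40 mm, origin at the centre of its underside, z up, x away from the side with the brass hose port. A rubber bush round each stud (1 N/mm) carries the cover; the hard stops inside the bushes meet it 3.2 to 6.2 mm below its starting level, the same at all corners, unseen
- cover: heavy square steel cover plate 140x140x9 mm with a round sight window (12.5 mm high in all), loose, lying in the chamber's mouth on the four bushes under the nuts; origin at the centre of its underside (its flat top is 9 mm above, at the start 43.8 mm above the counter)
- nut1: plain steel crank nut on the far left stud (chamber x +50, y +50 mm). Origin on the stud axis, half-way up its upright black crank pin (12 mm thick, 24 high, 38 mm out along the nut's x; arm below). Bearing face 26 mm below the origin. Clockwise from above tightens: 26 mm down a turn, at most 2.6 rad to go; stays where left. While turning it resists with 0.10 N m plus 0.013 N m per newton of clamping; at rest the push fades.
- nut2: plain steel crank nut on the near left stud (chamber x -50, y +50 mm). Origin on the stud axis, half-way up its upright black crank pin (12 mm thick, 24 high, 38 mm out along the nut's x; arm below). Bearing face 26 mm below the origin. Clockwise from above tightens: 26 mm down a turn, at most 2.6 rad to go; stays where left. While turning it resists with 0.10 N m plus 0.013 N m per newton of clamping; at rest the push fades.
- nut3: plain steel crank nut on the near right stud (chamber x -50, y -50 mm). Origin on the stud axis, half-way up its upright black crank pin (12 mm thick, 24 high, 38 mm out along the nut's x; arm below). Bearing face 26 mm below the origin. Clockwise from above tightens: 26 mm down a turn, at most 2.6 rad to go; stays where left. While turning it resists with 0.10 N m plus 0.013 N m per newton of clamping; at rest the push fades.
- nut4: plain steel crank nut on the far right stud (chamber x +50, y -50 mm). Origin on the stud axis, half-way up its upright black crank pin (12 mm thick, 24 high, 38 mm out along the nut's x; arm below). Bearing face 26 mm below the origin. Clockwise from above tightens: 26 mm down a turn, at most 2.6 rad to go; stays where left. While turning it resists with 0.10 N m plus 0.013 N m per newton of clamping; at rest the push fades.
- stapler: desk stapler, 118x32x46 mm, beside the chamber; bystander, origin at the centre of its underside
- tape_roll: roll of masking tape lying flat, 69 mm across, 18 mm high, in front of the chamber; bystander, origin at the centre of its underside
- timer: flat white bench timer, 62x62x18 mm, in front of the chamber; bystander, origin at the centre of its underside
- marker: marker pen, 138x13x15 mm, to the right of the chamber; bystander, origin at the centre of its underside
There are look-alikes about, which are no part of the job. There is more than one size of the cover; the job needs the largest.

How it is judged (in metres and radians):
On the way, in this order (a step that is already met when the one before it is completed fails the run):
1. two diagonally opposite nuts have each been brought down at least 0.8 mm past the cover's starting level while the other two have not, none of them tight yet (((z of each of nut1, nut3 in the frame of chamber below 0.069 m and z of each of nut2, nut4 in the frame of chamber above 0.069 m) or (z of each of nut2, nut4 in the frame of chamber below 0.069 m and z of each of nut1, nut3 in the frame of chamber above 0.069 m)) and contact force between each of nut1, nut2, nut3, nut4 and cover below 12 N), for 0.2 s.
2. first round complete: all four nuts are at least 0.8 mm past the cover's starting level and none is tight yet (each clamps with less than 12 N) (z of each of nut1, nut2, nut3, nut4 in the frame of chamber below 0.069 m and contact force between each of nut1, nut2, nut3, nut4 and cover below 12 N), for 0.2 s.
At the end, for the whole second after the job is handed in: every nut clamps the cover with 10 to 50 N (snug on the stop), the cover is parallel to the chamber within 0.010 rad and at rest (contact force between nut1 and cover between 10 and 50 N and contact force between nut2 and cover between 10 and 50 N and contact force between nut3 and cover between 10 and 50 N and contact force between nut4 and cover between 10 and 50 N and angle between the z axis of cover and the z axis of chamber, either way round below 0.01 rad and linear speed of cover below 0.01 m/s); the robot touches nothing.
It fails at once if the cover goes askew by more than 0.036 rad (angle between the z axis of cover and the z axis of chamber, either way round above 0.036 rad).
It fails at once if a nut is forced: it presses on the cover with more than 50 N (contact force between any of nut1, nut2, nut3, nut4 and cover above 50 N).
It fails at once if another thing on the counter is shifted by more than 25 mm (distance of any of stapler, tape_roll, timer, marker from where it was at the start of the episode above 0.025 m).
It also fails if it takes over 72 s, if anything falls off the work surface, if the arm or the gripper's body presses on something with over 40 N, if the wrist force passes 120 N, or if a joint passes its speed limit or range.

## Working session

There is one attempt and no reset: what is moved stays moved. The work goes in short steps, Python scripts to look and compute and a tool call to move; the robot and the scene stay as the last step left them, time stands still between calls to the robot, and variables do not carry over. Pictures are saved under pics/ and viewed, and the job is handed in when it is done.

Besides the shell and the picture viewer there is one more tool, called after ">>>" in YAML: its name, and indented under it one key for each argument. carry_out: Moves the arm, as the interface text tells. Its arguments: {"type":"object","properties":{"rows":{"type":"array"},"squeeze":{"type":"number"}},"required":["rows"]}

```bash
ls; mkdir -p pics; python3 - <<'E'
from plant import ctrl
import cv2
print(ctrl.state())
for n in("scene","top"):
    s=ctrl.snapshot(n); cv2.imwrite(f"pics/{n}0.png",s["pixels"]); print(n,s["mtx"],s["rvec"],s["tvec"])
print(ctrl.grip_depth)
E
```

```text
pics
{'time': 0.0, 'joint_pos': array([-7.02449297e+01,  1.36803035e+01, -8.15858337e-01,  7.55852406e+01,
        3.21618795e-04,  9.00015824e+01]), 'qvel': array([ 0.08237156,  0.00770591,  0.0946439 ,  0.05663086, -0.00345751,
        0.03304253]), 'joint_torque': array([ 1.39940905e-03, -5.38779080e+01,  3.46437550e+01,  1.85113214e-02,
        1.22896286e-04,  8.79594040e-06]), 'tcp_pos': array([ 0.17731177, -0.4937117 ,  0.23069098]), 'tool_rot': array([[ 9.41155445e-01,  3.37973670e-01, -4.74927470e-04],
       [ 3.37974004e-01, -9.41154493e-01,  1.33902202e-03],
       [ 5.57406353e-06, -1.42074100e-03, -9.99998991e-01]]), 'force': array([ 0.6706861 ,  0.16016141, -0.56824875]), 'ft_torque': array([ 0.01263619,  0.01081635, -0.00532724]), 'grip_width': 0.9988595058183106}
scene [[558.30403458   0.         323.03014722]
 [  0.         558.30403458 237.42740359]
 [  0.           0.           1.        ]] [ 1.50237715 -2.07296256  0.83889611] [0.10008394 0.32606761 0.90944596]
top [[498.1955266   0.        319.7280394]
 [  0.        498.1955266 237.5883025]
 [  0.          0.          1.       ]] [ 2.15641719 -2.20557064  0.06766524] [-0.03036157  0.41621694  1.17363428]
0.0187
```

View pics/scene0.png

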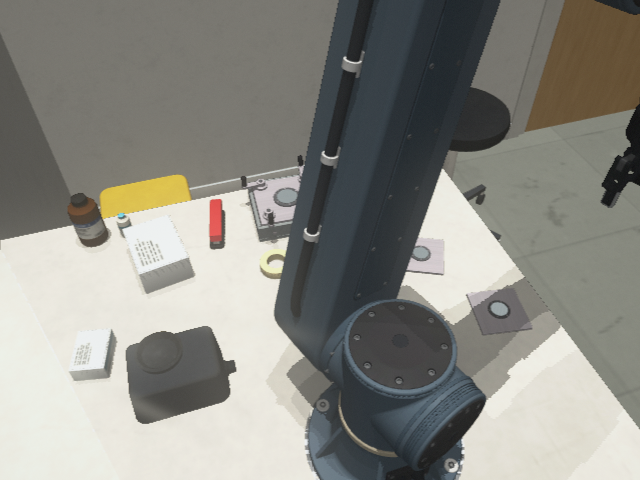

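View pics/top0.png

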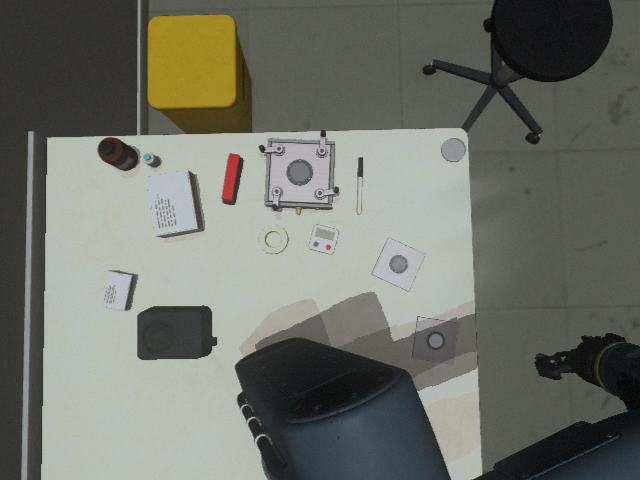

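The top view shows the chamber at about (299,173), with its hose port at (298,211), nuts at its corners, the stapler to its left and the marker to its right. I'll enlarge that area and measure it.

```bash
cat > h.py <<'E'
import numpy as np, cv2
from plant import ctrl
def cam(s):
    R=cv2.Rodrigues(s["rvec"])[0]; return R,np.ravel(s["tvec"]),s["mtx"]
def at_z(s,u,v,z):
    R,t,K=cam(s); d=R.T@np.linalg.solve(K,[u,v,1.]); c=-R.T@t
    return c+d*(z-c[2])/d[2]
def proj(s,p):
    R,t,K=cam(s); q=K@(R@np.asarray(p)+t); return q[:2]/q[2]
def cloud(s):
    R,t,K=cam(s); v,u=np.mgrid[:480,:640]; d=s["depth"]
    P=np.stack([(u-K[0,2])/K[0,0]*d,(v-K[1,2])/K[1,1]*d,d],-1)
    return (P-t)@R
def crop(s,name,u0,v0,w,h,k):
    cv2.imwrite(name,cv2.resize(s["pixels"][v0:v0+h,u0:u0+w],None,fx=k,fy=k,interpolation=cv2.INTER_CUBIC))
E
python3 - <<'E'
from h import *
s=ctrl.snapshot("top"); crop(s,"pics/c1.png",250,122,100,100,6)
R,t,K=cam(s);print("cam",-R.T@t)
C=cloud(s)
print(at_z(s,299,173,.044), C[195,300],C[150,300],C[173,280])
s2=ctrl.snapshot("scene"); crop(s2,"pics/c2.png",230,140,90,110,5)
# pins
np.set_printoptions(precision=3,suppress=True)
z=C[122:222,250:350,2]; 
im=np.clip(z*3000,0,255).astype(np.uint8); cv2.imwrite("pics/cz.png",cv2.resize(im,None,fx=6,fy=6,interpolation=0))
E
```

```text
cam [ 0.33126438 -0.04920619  1.19975767]
[0.56646585 0.00532195 0.044     ] [0.51414544 0.00393566 0.04505264] [0.62195268 0.00203765 0.04110797] [0.56826477 0.050266   0.04047147]
```

View pics/c1.png

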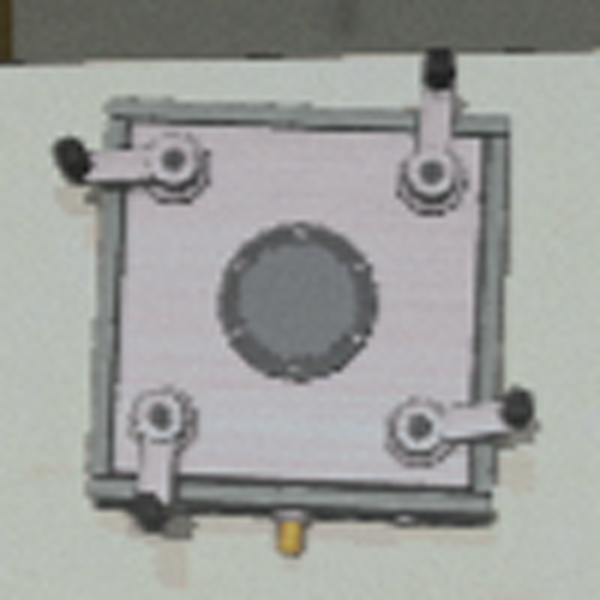

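View pics/c2.png

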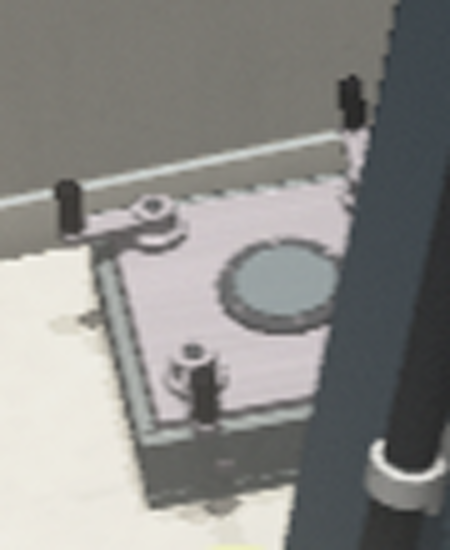

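View pics/cz.png

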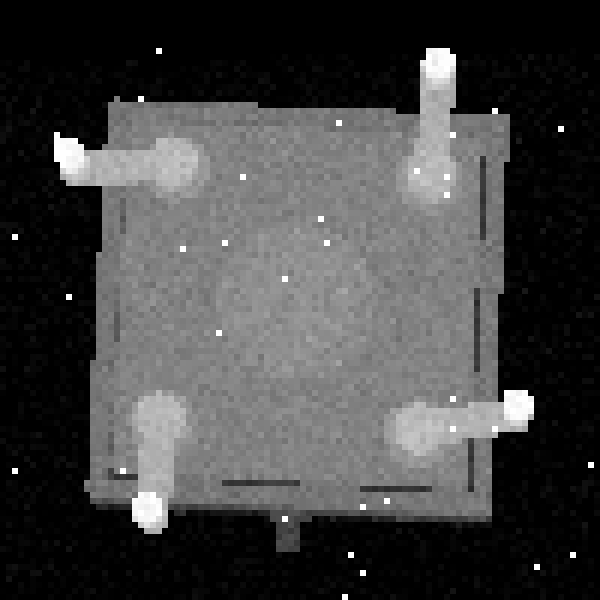

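```bash
python3 - <<'E'
from h import *
np.set_printoptions(precision=4,suppress=True)
cs=[ctrl.snapshot("top") for _ in range(4)]
s=cs[0]; C=np.median([cloud(c) for c in cs],0)
px=lambda x,y:(250+(x+.5)/6-.5,122+(y+.5)/6-.5)
hub={1:(174,160),2:(158,417),3:(419,427),4:(432,173)}
pin={1:(72,160),2:(150,512),3:(517,409),4:(439,65)}
H={}
for k in hub:
    u,v=px(*hub[k]); iu,iv=int(round(u)),int(round(v)); hz=np.median(C[iv-2:iv+3,iu-2:iu+3,2])
    u2,v2=px(*pin[k]); iu,iv=int(round(u2)),int(round(v2)); w=C[iv-3:iv+4,iu-3:iu+4].reshape(-1,3); w=w[w[:,2]>.07]
    pz=np.median(w[:,2]); p=np.median(w,0)
    h=at_z(s,u,v,hz); H[k]=h; pp=at_z(s,u2,v2,pz)
    print(k,"hub",h,"pinTop",pp,"cloud",p,len(w),"ang",np.degrees(np.arctan2(*(pp-h)[[1,0]])),np.linalg.norm((pp-h)[:2]))
P=np.array([H[k][:2] for k in(1,2,3,4)]); L=np.array([[50,50],[-50,50],[-50,-50],[50,-50]])/1000
c=P.mean(0); a=np.arctan2(((L[:,0]*(P-c)[:,1])-(L[:,1]*(P-c)[:,0])).sum(),(L*(P-c)).sum())
R=np.array([[np.cos(a),-np.sin(a)],[np.sin(a),np.cos(a)]])
print("c",c,"yaw",np.degrees(a)); print(c+L@R.T); print("res mm",(P-c-L@R.T)*1000)
# heights
m=(C[...,2]>.02)&(C[...,2]<.06)&(abs(C[...,0]-c[0])<.035)&(abs(C[...,1]-c[1])<.045)
print("cover z",np.median(C[m][:,2]), "table",np.median(C[225:235,285:310,2]))
E
```

```text
1 hub [0.6221 0.0508 0.0619] pinTop [0.6176 0.0877 0.083 ] cloud [0.6202 0.0888 0.083 ] 26 ang 96.86677574133411 0.03717047973962091
2 hub [0.5219 0.0585 0.062 ] pinTop [0.4825 0.0602 0.0821] cloud [0.4841 0.0614 0.0821] 25 ang 177.54721377649815 0.03945884444724321
3 hub [ 0.5156 -0.0417  0.0623] pinTop [ 0.5181 -0.0789  0.0833] cloud [ 0.5195 -0.0794  0.0833] 25 ang -86.05848951286376 0.03730582615487633
4 hub [ 0.6147 -0.0489  0.0613] pinTop [ 0.6512 -0.0525  0.0818] cloud [ 0.6517 -0.053   0.0818] 27 ang -5.634072018834594 0.036730945558304855
c [0.5686 0.0047] yaw -4.117476234267118
[[ 0.622   0.051 ]
 [ 0.5223  0.0581]
 [ 0.5151 -0.0416]
 [ 0.6148 -0.0488]]
res mm [[ 0.062  -0.2013]
 [-0.3771  0.4108]
 [ 0.4851 -0.0884]
 [-0.17   -0.121 ]]
cover z 0.04526563959195249 table -0.00016137725520508632
```

```bash
cat >> h.py <<'E'
CC=np.array([.5686,.0047]); YAW=np.radians(-4.1)
RC=np.array([[np.cos(YAW),-np.sin(YAW)],[np.sin(YAW),np.cos(YAW)]])
STUD={1:(50,50),2:(-50,50),3:(-50,-50),4:(50,-50)}
def stud(k): return CC+RC@(np.array(STUD[k])/1000)
def plane(n=6,show=True):
    """cover flat top plane -> corner heights at studs (mm); pin tops"""
    cs=[ctrl.snapshot("top") for _ in range(n)]
    st=np.stack([cloud(c) for c in cs]); C=np.median(st,0)
    q=(C[...,:2]-CC)@RC*1000; z=C[...,2]*1000
    r=np.hypot(q[...,0],q[...,1])
    m=(abs(q[...,0])<62)&(abs(q[...,1])<62)&(r>36)&(z>30)&(z<52)
    for k,(x,y) in STUD.items(): m&=np.hypot(q[...,0]-x,q[...,1]-y)>20
    A=np.c_[np.ones(m.sum()),q[m]]; b=z[m]; w=np.ones(len(b),bool)
    for _ in range(6):
        p=np.linalg.lstsq(A[w],b[w],rcond=None)[0]; e=b-A@p; w=abs(e)<2.
    pts={}
    t=(z>68)&(z<110)
    for k,(x,y) in STUD.items():
        d=np.hypot(q[...,0]-x,q[...,1]-y); mm=t&(d>25)&(d<50)
        if mm.sum()>3:
            top=np.median(z[mm]); mm&=abs(z-top)<4
            c=q[mm].mean(0); pts[k]=(int(mm.sum()),round(float(z[mm].mean()),2),round(float(np.degrees(np.arctan2(c[1]-y,c[0]-x))),1),round(float(np.hypot(c[0]-x,c[1]-y)),1))
    print("corner z",{k:round(float(p@[1,*v]),2) for k,v in STUD.items()},"mid",round(p[0],2),"tilt",round(float(np.hypot(*p[1:])),4),"rms",round(float(e[w].std()),2),int(w.sum()))
    print("pins n,z,ang(chamber),r",pts,"t",round(ctrl.state()["time"],2))
    return cs[-1]
E
python3 -c "
from h import *
plane(8)
for k in STUD: print(k,stud(k))"
```

```text
corner z {1: 43.57, 2: 43.51, 3: 43.55, 4: 43.6} mid 43.56 tilt 0.0007 rms 0.86 1327
pins n,z,ang(chamber),r {1: (22, 83.53, 96.2, 38.1), 2: (21, 82.51, 179.1, 37.9), 3: (22, 83.47, -78.5, 38.0), 4: (22, 82.45, -1.5, 37.6)} t 0.8
1 [0.62204691 0.05099717]
2 [0.52230283 0.05814691]
3 [ 0.51515309 -0.04159717]
4 [ 0.61489717 -0.04874691]
```

```bash
cat >> h.py <<'E'
import json,os
def cur():
    s=ctrl.state(); R=s["tool_rot"]; psi=np.degrees(np.arctan2(R[1,0],R[0,0]))
    return np.r_[s["tcp_pos"],psi]
def cmd():
    return np.array(json.load(open("cmd.json"))) if os.path.exists("cmd.json") else cur()
def rows(poses,jaw,start=None):
    """poses: world [x,y,z,psi]; -> rows rel. to commanded start; stores the end as commanded"""
    c=cmd() if start is None else np.asarray(start); a=np.radians(c[3]); out=[]
    X=np.array([np.cos(a),np.sin(a)]); Y=np.array([np.sin(a),-np.cos(a)])
    for p in poses:
        d=np.asarray(p[:3])-c[:3]
        out.append([jaw,round(100*d[:2]@X,2),round(100*d[:2]@Y,2),round(-100*d[2],2),round(-(p[3]-c[3]),1)])
    print(json.dumps(out)); json.dump(list(map(float,poses[-1])),open("cmd.json","w"))
def line(p0,p1,n): return [np.asarray(p0)+(np.asarray(p1)-p0)*(i/n) for i in range(1,n+1)]
def pinpose(k,chamang,z,r=.038,flip=0,lead=0):
    th=np.radians(chamang)+YAW; p=stud(k)+r*np.array([np.cos(th),np.sin(th)])
    t=np.array([np.sin(th),-np.cos(th)])   # clockwise tangent
    p=p+t*lead
    return np.r_[p,z,np.degrees(th)+flip]
def stat():
    s=ctrl.state(); np.set_printoptions(precision=3,suppress=True)
    print("t",round(s["time"],2),"cur",cur(),"cmd",cmd(),"F",s["force"],"w",round(s["grip_width"],3),"q",s["joint_pos"])
E
python3 -c "
from h import *
c=cur(); g=pinpose(1,96.2,.125); print(g)
L=line(c,g,14); rows(L[:3],200,c)"
```

```text
[6.20654450e-01 8.89716459e-02 1.25000000e-01 9.21000000e+01]
[[200, 4.39, -2.85, 0.76, -5.2], [200, 8.77, -5.7, 1.52, -10.3], [200, 13.16, -8.55, 2.28, -15.5]]
```

>>> carry_out:
  rows:
    - [200,4.39,-2.85,0.76,-5.2]
    - [200,8.77,-5.7,1.52,-10.3]
    - [200,13.16,-8.55,2.28,-15.5]
  squeeze: 20

```text
time: 1.18
tcp_pos: [0.2731, -0.368, 0.2083]
tool_rot: [[0.815, 0.579, 0.0], [0.579, -0.815, -0.0], [0.0, 0.0, -1.0]]
force: [1.4, -0.2, 0.1]
grip_width: 0.374
```

```bash
python3 -c "
from h import *
stat()
c=cmd(); g=pinpose(1,96.2,.125)
rows(line(c,g,11),200)"
```

```text
t 1.18 cur [ 0.273 -0.368  0.208 35.38 ] cmd [ 0.272 -0.369  0.209 35.257] F [ 1.426 -0.209  0.079] w 0.374 q [-53.427   7.65  -11.821  70.512   0.009  91.193]
[[200, 4.99, -1.57, 0.76, -5.2], [200, 9.98, -3.15, 1.52, -10.3], [200, 14.97, -4.72, 2.28, -15.5], [200, 19.96, -6.29, 3.04, -20.7], [200, 24.95, -7.87, 3.8, -25.8], [200, 29.94, -9.44, 4.56, -31.0], [200, 34.92, -11.01, 5.31, -36.2], [200, 39.91, -12.59, 6.07, -41.3], [200, 44.9, -14.16, 6.83, -46.5], [200, 49.89, -15.73, 7.59, -51.7], [200, 54.88, -17.31, 8.35, -56.8]]
```

>>> carry_out:
  rows:
    - [200,4.99,-1.57,0.76,-5.2]
    - [200,9.98,-3.15,1.52,-10.3]
    - [200,14.97,-4.72,2.28,-15.5]
    - [200,19.96,-6.29,3.04,-20.7]
    - [200,24.95,-7.87,3.8,-25.8]
    - [200,29.94,-9.44,4.56,-31.0]
    - [200,34.92,-11.01,5.31,-36.2]
    - [200,39.91,-12.59,6.07,-41.3]
    - [200,44.9,-14.16,6.83,-46.5]
    - [200,49.89,-15.73,7.59,-51.7]
    - [200,54.88,-17.31,8.35,-56.8]
    - [200,54.88,-17.31,8.35,-56.8]

```text
time: 2.68
tcp_pos: [0.6219, 0.0919, 0.1236]
tool_rot: [[-0.04, 0.999, -0.001], [0.999, 0.04, 0.0], [0.0, -0.001, -1.0]]
force: [-0.2, -0.2, -0.1]
grip_width: 0.216
```

```bash
python3 -c "
from h import *
stat()
for n in('scene','top'):
    s=ctrl.snapshot(n); cv2.imwrite(f'pics/{n}1.png',s['pixels'])
    u,v=map(int,proj(s,cur()[:3])); print(n,u,v)
    crop(s,f'pics/{n}1c.png',max(u-60,0),max(v-60,0),120,120,5)
"
```

```text
t 2.67 cur [ 0.622  0.092  0.124 92.305] cmd [ 0.621  0.089  0.125 92.1  ] F [-0.207 -0.204 -0.079] w 0.216 q [ 8.393 26.633  2.74  66.142  0.028 96.088]
scene 240 162
top 258 142
```

View pics/scene1c.png

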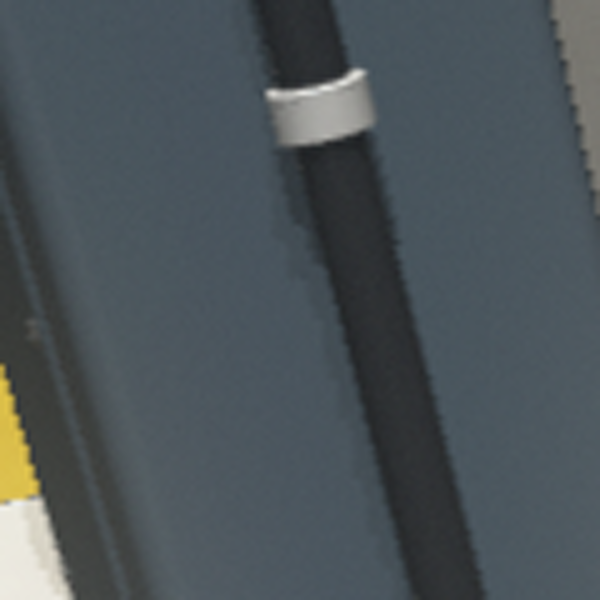

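View pics/top1.png

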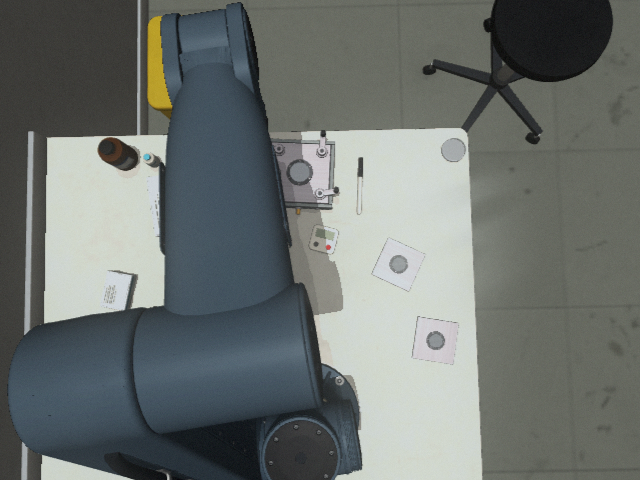

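The arm hides the gripper in both views, so I'll rely on kinematics and the force readings while going down.

```bash
python3 -c "
from h import *
c=cmd(); g=pinpose(1,96.2,.067)
rows(line(c,g,5),200)"
```

```text
[[200, 0.0, 0.0, 1.16, -0.0], [200, 0.0, 0.0, 2.32, -0.0], [200, 0.0, 0.0, 3.48, -0.0], [200, 0.0, 0.0, 4.64, -0.0], [200, 0.0, 0.0, 5.8, -0.0]]
```

>>> carry_out:
  rows:
    - [200,0,0,0,0]
    - [200,0.0,0.0,1.16,0.0]
    - [200,0.0,0.0,2.32,0.0]
    - [200,0.0,0.0,3.48,0.0]
    - [200,0.0,0.0,4.64,0.0]
    - [200,0.0,0.0,5.8,0.0]
    - [200,0.0,0.0,5.8,0.0]

```text
time: 3.65
tcp_pos: [0.6199, 0.089, 0.0658]
tool_rot: [[-0.036, 0.999, -0.002], [0.999, 0.036, -0.0], [-0.0, -0.002, -1.0]]
force: [1.1, 0.0, 0.4]
grip_width: 0.212
```

```bash
python3 -c "
from h import *
stat()
# arc: pin angle from 96.2 to 34 ; lag 4.5deg
A=[96.2+4.5-4.5,88,79,70,61,52,43,36,31]
P=[pinpose(1,a,.067-(96.2-a)*.0722e-3) for a in A[1:]]
rows(P,200)"
```

```text
t 3.65 cur [ 0.62   0.089  0.066 92.058] cmd [ 0.621  0.089  0.067 92.1  ] F [1.107 0.032 0.446] w 0.212 q [ 8.163 28.828 -2.591 58.697  0.005 96.106]
[[200, -0.04, 0.54, 0.06, 8.2], [200, -0.17, 1.12, 0.12, 17.2], [200, -0.39, 1.68, 0.19, 26.2], [200, -0.69, 2.19, 0.25, 35.2], [200, -1.08, 2.65, 0.32, 44.2], [200, -1.52, 3.04, 0.38, 53.2], [200, -1.91, 3.3, 0.43, 60.2], [200, -2.21, 3.45, 0.47, 65.2]]
```

>>> carry_out:
  rows:
    - [200,-0.04,0.54,0.06,8.2]
    - [200,-0.17,1.12,0.12,17.2]
    - [200,-0.39,1.68,0.19,26.2]
    - [200,-0.69,2.19,0.25,35.2]
    - [200,-1.08,2.65,0.32,44.2]
    - [200,-1.52,3.04,0.38,53.2]
    - [200,-1.91,3.3,0.43,60.2]
    - [200,-2.21,3.45,0.47,65.2]
    - [200,-2.21,3.45,0.47,65.2]

```text
time: 4.78
tcp_pos: [0.6556, 0.0683, 0.0624]
tool_rot: [[0.892, 0.452, -0.001], [0.452, -0.892, 0.0], [-0.0, -0.001, -1.0]]
force: [-1.3, 1.5, -1.0]
grip_width: 0.219
```

```bash
cat >> h.py <<'E'
def where(k):
    """tool's crank angle by measured position, tangential force (clockwise resistance +)"""
    c=cur(); d=RC.T@(c[:2]-stud(k)); a=np.degrees(np.arctan2(d[1],d[0])); th=np.radians(a)+YAW
    F=ctrl.state()["force"]; t=np.array([-np.sin(th),np.cos(th)]); n=np.array([np.cos(th),np.sin(th)])
    print("tool crank ang",round(float(a),2),"r",round(float(np.hypot(*d))*1000,1),"z",round(c[2]*1000,1),"F ccw",round(float(F[:2]@t),2),"rad",round(float(F[:2]@n),2),"z",round(float(F[2]),2))
E
python3 -c "
from h import *
stat(); where(1)"
```

```text
t 4.78 cur [ 0.656  0.068  0.062 26.892] cmd [ 0.656  0.068  0.062 26.9  ] F [-1.279  1.482 -1.036] w 0.219 q [  5.934  31.87    2.386  60.547   0.025 159.042]
tool crank ang 31.33 r 37.8 z 62.4 F ccw 1.9 rad -0.46 z -1.04
```

```bash
python3 -c "
from h import *
c=cmd(); up=c.copy(); up[2]=.12
g=pinpose(3,-78.5,.12,flip=180); d=g.copy(); d[2]=.067
print(g)
rows(line(c,up,2)+line(up,g,8)+[g]+line(g,d,4)+[d],200)"
```

```text
[ 5.20047321e-01 -7.92806711e-02  1.20000000e-01  9.74000000e+01]
[[200, 0.0, 0.0, -2.89, -0.0], [200, 0.0, 0.0, -5.77, -0.0], [200, -2.35, 0.88, -5.77, -8.8], [200, -4.7, 1.75, -5.77, -17.6], [200, -7.05, 2.63, -5.77, -26.4], [200, -9.4, 3.5, -5.77, -35.2], [200, -11.74, 4.38, -5.77, -44.1], [200, -14.09, 5.25, -5.77, -52.9], [200, -16.44, 6.13, -5.77, -61.7], [200, -18.79, 7.0, -5.77, -70.5], [200, -18.79, 7.0, -5.77, -70.5], [200, -18.79, 7.0, -4.45, -70.5], [200, -18.79, 7.0, -3.12, -70.5], [200, -18.79, 7.0, -1.8, -70.5], [200, -18.79, 7.0, -0.47, -70.5], [200, -18.79, 7.0, -0.47, -70.5]]
```

>>> carry_out:
  rows:
    - [200,0.0,0.0,-2.89,0.0]
    - [200,0.0,0.0,-5.77,0.0]
    - [200,-2.35,0.88,-5.77,-8.8]
    - [200,-4.7,1.75,-5.77,-17.6]
    - [200,-7.05,2.63,-5.77,-26.4]
    - [200,-9.4,3.5,-5.77,-35.2]
    - [200,-11.74,4.38,-5.77,-44.1]
    - [200,-14.09,5.25,-5.77,-52.9]
    - [200,-16.44,6.13,-5.77,-61.7]
    - [200,-18.79,7.0,-5.77,-70.5]
    - [200,-18.79,7.0,-5.77,-70.5]
    - [200,-18.79,7.0,-5.77,-70.5]
    - [200,-18.79,7.0,-4.45,-70.5]
    - [200,-18.79,7.0,-3.12,-70.5]
    - [200,-18.79,7.0,-1.8,-70.5]
    - [200,-18.79,7.0,-0.47,-70.5]
    - [200,-18.79,7.0,-0.47,-70.5]

```text
time: 6.9
tcp_pos: [0.519, -0.079, 0.0656]
tool_rot: [[-0.128, 0.992, -0.002], [0.992, 0.128, 0.0], [0.001, -0.002, -1.0]]
force: [-0.9, -0.6, 0.1]
grip_width: 0.213
```

```bash
python3 -c "
from h import *
stat(); where(3)
# target pin -139.5 => tool -143
A=[-86.5,-95,-104,-113,-122,-131,-138,-143.5]
P=[pinpose(3,a,.067-(-78.5-a)*.0722e-3,flip=180) for a in A]
rows(P,200)"
```

```text
t 6.9 cur [ 0.519 -0.079  0.066 97.356] cmd [ 0.52  -0.079  0.067 97.4  ] F [-0.896 -0.604  0.131] w 0.213 q [ -8.656  20.087 -17.432  52.624   0.006  73.988]
tool crank ang -80.06 r 37.6 z 65.6 F ccw -0.95 rad 0.51 z 0.13
[[200, 0.04, -0.53, 0.06, 8.0], [200, 0.16, -1.08, 0.12, 16.5], [200, 0.37, -1.64, 0.18, 25.5], [200, 0.67, -2.15, 0.25, 34.5], [200, 1.04, -2.62, 0.31, 43.5], [200, 1.49, -3.01, 0.38, 52.5], [200, 1.87, -3.27, 0.43, 59.5], [200, 2.19, -3.44, 0.47, 65.0]]
```

>>> carry_out:
  rows:
    - [200,0.04,-0.53,0.06,8.0]
    - [200,0.16,-1.08,0.12,16.5]
    - [200,0.37,-1.64,0.18,25.5]
    - [200,0.67,-2.15,0.25,34.5]
    - [200,1.04,-2.62,0.31,43.5]
    - [200,1.49,-3.01,0.38,52.5]
    - [200,1.87,-3.27,0.43,59.5]
    - [200,2.19,-3.44,0.47,65.0]
    - [200,2.19,-3.44,0.47,65.0]

```text
time: 8.02
tcp_pos: [0.4832, -0.0622, 0.0626]
tool_rot: [[0.845, 0.536, 0.001], [0.536, -0.845, -0.001], [0.0, 0.001, -1.0]]
force: [-0.4, -2.4, -0.9]
grip_width: 0.223
```

```bash
python3 -c "
from h import *
stat(); where(3)
c=cmd(); up=c.copy(); up[2]=.12
g=np.array([.45,-.24,.15,60.])
rows(line(c,up,2)+line(up,g,4)+[g],200)"
```

```text
t 8.03 cur [ 0.483 -0.062  0.063 32.382] cmd [ 0.483 -0.062  0.062 32.4  ] F [-0.401 -2.443 -0.882] w 0.223 q [ -7.309  16.913 -22.904  50.145  -0.045 140.31 ]
tool crank ang -143.11 r 38.1 z 62.6 F ccw 1.84 rad 1.66 z -0.88
[[200, 0.0, 0.0, -2.88, -0.0], [200, 0.0, 0.0, -5.77, -0.0], [200, -3.08, 3.32, -6.52, -6.9], [200, -6.17, 6.63, -7.27, -13.8], [200, -9.25, 9.95, -8.02, -20.7], [200, -12.33, 13.26, -8.77, -27.6], [200, -12.33, 13.26, -8.77, -27.6]]
```

>>> carry_out:
  rows:
    - [200,0.0,0.0,-2.88,0.0]
    - [200,0.0,0.0,-5.77,0.0]
    - [200,-3.08,3.32,-6.52,-6.9]
    - [200,-6.17,6.63,-7.27,-13.8]
    - [200,-9.25,9.95,-8.02,-20.7]
    - [200,-12.33,13.26,-8.77,-27.6]

```text
time: 8.78
tcp_pos: [0.4496, -0.2412, 0.1506]
tool_rot: [[0.495, 0.869, 0.001], [0.869, -0.495, 0.0], [0.001, 0.001, -1.0]]
force: [0.9, -0.7, -0.0]
grip_width: 0.22
```

```bash
python3 -c "
from h import *
stat(); s=plane(5); cv2.imwrite('pics/top2.png',s['pixels']);crop(s,'pics/c3.png',250,122,100,100,6)"
```

```text
t 8.78 cur [ 0.45  -0.241  0.151 60.349] cmd [ 0.45 -0.24  0.15 60.  ] F [ 0.934 -0.727 -0.009] w 0.22 q [-28.232  14.529 -11.745  63.693   0.038  91.419]
corner z {1: 41.79, 2: 41.8, 3: 42.01, 4: 41.99} mid 41.9 tilt 0.0021 rms 0.93 1251
pins n,z,ang(chamber),r {1: (23, 78.7, 37.1, 37.8), 2: (21, 83.13, 179.2, 38.0), 3: (23, 79.46, -140.8, 37.7), 4: (22, 82.95, -1.0, 37.4)} t 9.03
```

View pics/top2.png

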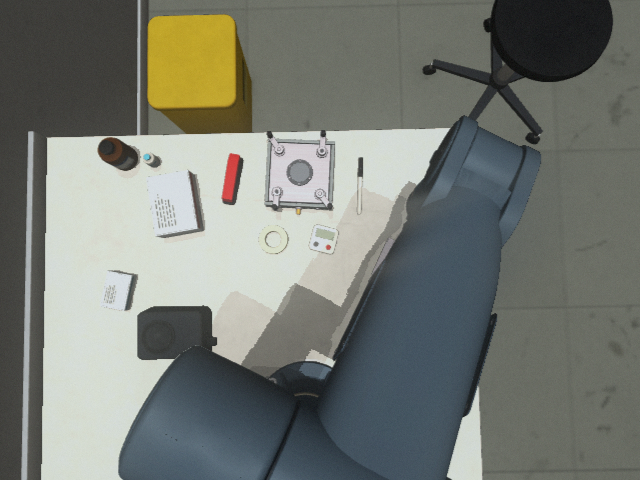

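Both first-pair nuts are down and the cover is level, but it is only pressed in about 1.5–1.8 mm. I'll top up nut 3, then nut 1, to about 2.5 mm.

```bash
python3 -c "
from h import *
c=cmd()
g=pinpose(3,-139.5,.12,flip=180); d=g.copy(); d[2]=.0625
A=[-144.5,-149,-153,-156.5]
P=[pinpose(3,a,.0625-(-141-a)*.0722e-3,flip=180) for a in A]
rows(line(c,g,5)+[g,g]+line(g,d,4)+[d]+P+[P[-1]],200)
c=cmd(); up=c.copy(); up[2]=.12
g=pinpose(1,35.5,.12); d=g.copy(); d[2]=.0625
rows(line(c,up,2)+line(up,g,5)+[g,g]+line(g,d,4)+[d],200)
A=[31.5,27.5,24,21]
P=[pinpose(1,a,.0625-(35.5-a)*.0722e-3) for a in A]
rows(P+[P[-1]],200)
"
```

```text
[[200, 3.39, -1.16, 0.6, 4.7], [200, 6.78, -2.32, 1.2, 9.4], [200, 10.17, -3.48, 1.8, 14.2], [200, 13.57, -4.64, 2.4, 18.9], [200, 16.96, -5.8, 3.0, 23.6], [200, 16.96, -5.8, 3.0, 23.6], [200, 16.96, -5.8, 3.0, 23.6], [200, 16.96, -5.8, 4.44, 23.6], [200, 16.96, -5.8, 5.88, 23.6], [200, 16.96, -5.8, 7.31, 23.6], [200, 16.96, -5.8, 8.75, 23.6], [200, 16.96, -5.8, 8.75, 23.6], [200, 17.1, -6.1, 8.78, 28.6], [200, 17.26, -6.35, 8.81, 33.1], [200, 17.41, -6.57, 8.84, 37.1], [200, 17.55, -6.75, 8.86, 40.6], [200, 17.55, -6.75, 8.86, 40.6]]
[[200, 0.0, 0.0, -2.93, -0.0], [200, 0.0, 0.0, -5.86, -0.0], [200, 4.14, -1.19, -5.86, -2.4], [200, 8.27, -2.39, -5.86, -4.8], [200, 12.41, -3.58, -5.86, -7.2], [200, 16.54, -4.78, -5.86, -9.6], [200, 20.68, -5.97, -5.86, -12.0], [200, 20.68, -5.97, -5.86, -12.0], [200, 20.68, -5.97, -5.86, -12.0], [200, 20.68, -5.97, -4.42, -12.0], [200, 20.68, -5.97, -2.99, -12.0], [200, 20.68, -5.97, -1.55, -12.0], [200, 20.68, -5.97, -0.11, -12.0], [200, 20.68, -5.97, -0.11, -12.0]]
[[200, -0.01, 0.27, 0.03, 4.0], [200, -0.04, 0.53, 0.06, 8.0], [200, -0.08, 0.76, 0.08, 11.5], [200, -0.12, 0.95, 0.1, 14.5], [200, -0.12, 0.95, 0.1, 14.5]]
```

>>> carry_out:
  rows:
    - [200,3.39,-1.16,0.6,4.7]
    - [200,6.78,-2.32,1.2,9.4]
    - [200,10.17,-3.48,1.8,14.2]
    - [200,13.57,-4.64,2.4,18.9]
    - [200,16.96,-5.8,3.0,23.6]
    - [200,16.96,-5.8,3.0,23.6]
    - [200,16.96,-5.8,3.0,23.6]
    - [200,16.96,-5.8,4.44,23.6]
    - [200,16.96,-5.8,5.88,23.6]
    - [200,16.96,-5.8,7.31,23.6]
    - [200,16.96,-5.8,8.75,23.6]
    - [200,16.96,-5.8,8.75,23.6]
    - [200,17.1,-6.1,8.78,28.6]
    - [200,17.26,-6.35,8.81,33.1]
    - [200,17.41,-6.57,8.84,37.1]
    - [200,17.55,-6.75,8.86,40.6]
    - [200,17.55,-6.75,8.86,40.6]

```text
time: 11.15
tcp_pos: [0.4796, -0.0545, 0.0616]
tool_rot: [[0.943, 0.332, 0.001], [0.332, -0.943, -0.001], [0.0, 0.001, -1.0]]
force: [1.3, -3.5, -2.0]
grip_width: 0.214
```

```bash
python3 -c "
from h import *
stat();where(3)"
```

```text
t 11.15 cur [ 0.48  -0.054  0.062 19.376] cmd [ 0.658  0.062  0.061 16.9  ] F [ 1.252 -3.451 -2.035] w 0.214 q [ -6.454  16.591 -23.571  49.793  -0.038 154.17 ]
tool crank ang -155.99 r 37.8 z 61.6 F ccw 3.67 rad -0.0 z -2.03
```

>>> carry_out:
  rows:
    - [200,0.0,0.0,-2.93,0.0]
    - [200,0.0,0.0,-5.86,0.0]
    - [200,4.14,-1.19,-5.86,-2.4]
    - [200,8.27,-2.39,-5.86,-4.8]
    - [200,12.41,-3.58,-5.86,-7.2]
    - [200,16.54,-4.78,-5.86,-9.6]
    - [200,20.68,-5.97,-5.86,-12.0]
    - [200,20.68,-5.97,-5.86,-12.0]
    - [200,20.68,-5.97,-5.86,-12.0]
    - [200,20.68,-5.97,-4.42,-12.0]
    - [200,20.68,-5.97,-2.99,-12.0]
    - [200,20.68,-5.97,-1.55,-12.0]
    - [200,20.68,-5.97,-0.11,-12.0]
    - [200,20.68,-5.97,-0.11,-12.0]

```text
time: 12.9
tcp_pos: [0.6535, 0.0706, 0.0608]
tool_rot: [[0.854, 0.52, -0.003], [0.52, -0.854, -0.0], [-0.002, -0.001, -1.0]]
force: [-0.2, 0.2, -0.2]
grip_width: 0.213
```

>>> carry_out:
  rows:
    - [200,-0.01,0.27,0.03,4.0]
    - [200,-0.04,0.53,0.06,8.0]
    - [200,-0.08,0.76,0.08,11.5]
    - [200,-0.12,0.95,0.1,14.5]
    - [200,-0.12,0.95,0.1,14.5]

```text
time: 13.52
tcp_pos: [0.6583, 0.0625, 0.0617]
tool_rot: [[0.957, 0.291, -0.0], [0.291, -0.957, 0.001], [0.0, -0.001, -1.0]]
force: [-2.1, 2.9, 0.1]
grip_width: 0.216
```

```bash
python3 -c "
from h import *
stat();where(1)
c=cmd(); up=c.copy(); up[2]=.12
g=pinpose(2,179.1,.12); g2=g.copy(); 
print(g)
d=g.copy(); d[2]=.0665
rows(line(c,up,2)+line(up,g,16)+[g],200)
rows(line(g,d,4)+[d],200)
A=[171,162,153,144,136,129.5,125.5]
P=[pinpose(2,a,.0665-(179.1-a)*.0722e-3) for a in A]
rows(P+[P[-1]],200)
"
```

```text
t 13.53 cur [ 0.658  0.062  0.062 16.896] cmd [ 0.658  0.062  0.061 16.9  ] F [-2.101  2.874  0.096] w 0.216 q [  5.398  32.072   2.655  60.593   0.053 168.501]
tool crank ang 21.69 r 38.0 z 61.7 F ccw 3.37 rad -1.13 z 0.1
[  0.484   0.061   0.12  175.   ]
[[200, 0.0, 0.0, -2.93, -0.0], [200, 0.0, 0.0, -5.85, -0.0], [200, -1.04, -0.31, -5.85, -9.9], [200, -2.08, -0.63, -5.85, -19.8], [200, -3.12, -0.94, -5.85, -29.6], [200, -4.17, -1.25, -5.85, -39.5], [200, -5.21, -1.56, -5.85, -49.4], [200, -6.25, -1.88, -5.85, -59.3], [200, -7.29, -2.19, -5.85, -69.2], [200, -8.33, -2.5, -5.85, -79.0], [200, -9.37, -2.81, -5.85, -88.9], [200, -10.41, -3.13, -5.85, -98.8], [200, -11.45, -3.44, -5.85, -108.7], [200, -12.5, -3.75, -5.85, -118.6], [200, -13.54, -4.06, -5.85, -128.5], [200, -14.58, -4.38, -5.85, -138.3], [200, -15.62, -4.69, -5.85, -148.2], [200, -16.66, -5.0, -5.85, -158.1], [200, -16.66, -5.0, -5.85, -158.1]]
[[200, 0.0, 0.0, 1.34, -0.0], [200, 0.0, 0.0, 2.68, -0.0], [200, 0.0, 0.0, 4.01, -0.0], [200, 0.0, 0.0, 5.35, -0.0], [200, 0.0, 0.0, 5.35, -0.0]]
[[200, -0.04, 0.54, 0.06, 8.1], [200, -0.17, 1.12, 0.12, 17.1], [200, -0.39, 1.67, 0.19, 26.1], [200, -0.69, 2.19, 0.25, 35.1], [200, -1.03, 2.6, 0.31, 43.1], [200, -1.34, 2.89, 0.36, 49.6], [200, -1.55, 3.06, 0.39, 53.6], [200, -1.55, 3.06, 0.39, 53.6]]
```

>>> carry_out:
  rows:
    - [200,0.0,0.0,-2.93,0.0]
    - [200,0.0,0.0,-5.85,0.0]
    - [200,-1.04,-0.31,-5.85,-9.9]
    - [200,-2.08,-0.63,-5.85,-19.8]
    - [200,-3.12,-0.94,-5.85,-29.6]
    - [200,-4.17,-1.25,-5.85,-39.5]
    - [200,-5.21,-1.56,-5.85,-49.4]
    - [200,-6.25,-1.88,-5.85,-59.3]
    - [200,-7.29,-2.19,-5.85,-69.2]
    - [200,-8.33,-2.5,-5.85,-79.0]
    - [200,-9.37,-2.81,-5.85,-88.9]
    - [200,-10.41,-3.13,-5.85,-98.8]
    - [200,-11.45,-3.44,-5.85,-108.7]
    - [200,-12.5,-3.75,-5.85,-118.6]
    - [200,-13.54,-4.06,-5.85,-128.5]
    - [200,-14.58,-4.38,-5.85,-138.3]
    - [200,-15.62,-4.69,-5.85,-148.2]
    - [200,-16.66,-5.0,-5.85,-158.1]
    - [200,-16.66,-5.0,-5.85,-158.1]

```text
time: 15.9
tcp_pos: [0.4844, 0.0614, 0.1205]
tool_rot: [[-0.996, 0.088, 0.001], [0.088, 0.996, -0.0], [-0.001, -0.0, -1.0]]
force: [0.7, 0.5, 0.5]
grip_width: 0.213
```

>>> carry_out:
  rows:
    - [200,0.0,0.0,1.34,0.0]
    - [200,0.0,0.0,2.68,0.0]
    - [200,0.0,0.0,4.01,0.0]
    - [200,0.0,0.0,5.35,0.0]
    - [200,0.0,0.0,5.35,0.0]

```text
time: 16.52
tcp_pos: [0.4836, 0.0614, 0.0651]
tool_rot: [[-0.996, 0.088, -0.003], [0.088, 0.996, -0.0], [0.002, -0.0, -1.0]]
force: [-0.8, 0.2, -0.2]
grip_width: 0.215
```

```bash
python3 -c "
from h import *
g=pinpose(2,179.1,.0665); json.dump(list(g),open('cmd.json','w')); stat();where(2)
A=[171,162,153,144,136,129.5,124,120]
P=[pinpose(2,a,.0665-(179.1-a)*.0722e-3) for a in A]
rows(P+[P[-1]],200)
"
```

```text
t 16.52 cur [  0.484   0.061   0.065 174.941] cmd [  0.484   0.061   0.067 175.   ] F [-0.787  0.236 -0.151] w 0.215 q [  7.237  16.91  -22.463  50.772   0.005  12.296]
tool crank ang 179.25 r 38.8 z 65.1 F ccw -0.17 rad 0.8 z -0.15
[[200, -0.04, 0.54, 0.06, 8.1], [200, -0.17, 1.12, 0.12, 17.1], [200, -0.39, 1.67, 0.19, 26.1], [200, -0.69, 2.19, 0.25, 35.1], [200, -1.03, 2.6, 0.31, 43.1], [200, -1.34, 2.89, 0.36, 49.6], [200, -1.63, 3.12, 0.4, 55.1], [200, -1.85, 3.26, 0.43, 59.1], [200, -1.85, 3.26, 0.43, 59.1]]
```

>>> carry_out:
  rows:
    - [200,-0.04,0.54,0.06,8.1]
    - [200,-0.17,1.12,0.12,17.1]
    - [200,-0.39,1.67,0.19,26.1]
    - [200,-0.69,2.19,0.25,35.1]
    - [200,-1.03,2.6,0.31,43.1]
    - [200,-1.34,2.89,0.36,49.6]
    - [200,-1.63,3.12,0.4,55.1]
    - [200,-1.85,3.26,0.43,59.1]
    - [200,-1.85,3.26,0.43,59.1]

```text
time: 17.65
tcp_pos: [0.5058, 0.0922, 0.0623]
tool_rot: [[-0.436, 0.9, -0.0], [0.9, 0.436, -0.0], [-0.0, -0.0, -1.0]]
force: [-0.5, -2.0, -0.2]
grip_width: 0.218
```

```bash
python3 -c "
from h import *
stat();where(2)
c=cmd(); up=c.copy(); up[2]=.12
g=pinpose(4,-1.3,.12,flip=180);d=g.copy(); d[2]=.0665
print(g)
rows(line(c,up,2)+line(up,g,6)+[g,g]+line(g,d,4)+[d],200)
A=[-9,-18,-27,-36,-44,-51,-56.5,-60.5]
P=[pinpose(4,a,.0665-(-1.3-a)*.0722e-3,flip=180) for a in A]
rows(P+[P[-1]],200)
"
```

```text
t 17.65 cur [  0.506   0.092   0.062 115.869] cmd [  0.506   0.092   0.062 115.9  ] F [-0.466 -1.984 -0.17 ] w 0.218 q [ 10.344  19.269 -19.306  51.433  -0.015  74.475]
tool crank ang 119.9 r 37.9 z 62.3 F ccw 1.28 rad -1.58 z -0.17
[  0.653  -0.052   0.12  174.6  ]
[[200, 0.0, 0.0, -2.89, -0.0], [200, 0.0, 0.0, -5.78, -0.0], [200, -3.24, 1.15, -5.78, -9.8], [200, -6.48, 2.3, -5.78, -19.6], [200, -9.72, 3.45, -5.78, -29.4], [200, -12.96, 4.6, -5.78, -39.1], [200, -16.2, 5.76, -5.78, -48.9], [200, -19.43, 6.91, -5.78, -58.7], [200, -19.43, 6.91, -5.78, -58.7], [200, -19.43, 6.91, -5.78, -58.7], [200, -19.43, 6.91, -4.44, -58.7], [200, -19.43, 6.91, -3.1, -58.7], [200, -19.43, 6.91, -1.76, -58.7], [200, -19.43, 6.91, -0.43, -58.7], [200, -19.43, 6.91, -0.43, -58.7]]
[[200, 0.03, -0.51, 0.06, 7.7], [200, 0.16, -1.09, 0.12, 16.7], [200, 0.38, -1.65, 0.19, 25.7], [200, 0.68, -2.16, 0.25, 34.7], [200, 1.01, -2.58, 0.31, 42.7], [200, 1.34, -2.9, 0.36, 49.7], [200, 1.63, -3.12, 0.4, 55.2], [200, 1.85, -3.26, 0.43, 59.2], [200, 1.85, -3.26, 0.43, 59.2]]
```

>>> carry_out:
  rows:
    - [200,0.0,0.0,-2.89,0.0]
    - [200,0.0,0.0,-5.78,0.0]
    - [200,-3.24,1.15,-5.78,-9.8]
    - [200,-6.48,2.3,-5.78,-19.6]
    - [200,-9.72,3.45,-5.78,-29.4]
    - [200,-12.96,4.6,-5.78,-39.1]
    - [200,-16.2,5.76,-5.78,-48.9]
    - [200,-19.43,6.91,-5.78,-58.7]
    - [200,-19.43,6.91,-5.78,-58.7]
    - [200,-19.43,6.91,-5.78,-58.7]
    - [200,-19.43,6.91,-4.44,-58.7]
    - [200,-19.43,6.91,-3.1,-58.7]
    - [200,-19.43,6.91,-1.76,-58.7]
    - [200,-19.43,6.91,-0.43,-58.7]
    - [200,-19.43,6.91,-0.43,-58.7]

```text
time: 19.52
tcp_pos: [0.6518, -0.0522, 0.0649]
tool_rot: [[-0.995, 0.095, -0.003], [0.095, 0.995, 0.0], [0.003, 0.0, -1.0]]
force: [-0.1, -0.6, -0.6]
grip_width: 0.215
```

>>> carry_out:
  rows:
    - [200,0.03,-0.51,0.06,7.7]
    - [200,0.16,-1.09,0.12,16.7]
    - [200,0.38,-1.65,0.19,25.7]
    - [200,0.68,-2.16,0.25,34.7]
    - [200,1.01,-2.58,0.31,42.7]
    - [200,1.34,-2.9,0.36,49.7]
    - [200,1.63,-3.12,0.4,55.2]
    - [200,1.85,-3.26,0.43,59.2]
    - [200,1.85,-3.26,0.43,59.2]

```text
time: 20.65
tcp_pos: [0.632, -0.0832, 0.0627]
tool_rot: [[-0.429, 0.904, 0.002], [0.904, 0.429, -0.0], [-0.001, 0.001, -1.0]]
force: [2.7, -1.0, -1.7]
grip_width: 0.219
```

```bash
python3 -c "
from h import *
stat();where(4)
c=cmd(); up=c.copy(); up[2]=.12
g=np.array([.47,-.22,.15,110.])
rows(line(c,up,2)+line(up,g,4),200)
"
```

```text
t 20.65 cur [  0.632  -0.083   0.063 115.374] cmd [  0.631  -0.083   0.062 115.4  ] F [ 2.678 -0.962 -1.7  ] w 0.219 q [-7.502 29.823 -1.309 58.779  0.011 57.124]
tool crank ang -59.5 r 38.4 z 62.7 F ccw 1.97 rad 2.05 z -1.7
[[200, 0.0, 0.0, -2.89, -0.0], [200, 0.0, 0.0, -5.78, -0.0], [200, -1.36, -5.11, -6.53, 1.3], [200, -2.73, -10.22, -7.28, 2.7], [200, -4.09, -15.33, -8.03, 4.0], [200, -5.45, -20.43, -8.78, 5.4]]
```

>>> carry_out:
  rows:
    - [200,0.0,0.0,-2.89,0.0]
    - [200,0.0,0.0,-5.78,0.0]
    - [200,-1.36,-5.11,-6.53,1.3]
    - [200,-2.73,-10.22,-7.28,2.7]
    - [200,-4.09,-15.33,-8.03,4.0]
    - [200,-5.45,-20.43,-8.78,5.4]

```text
time: 21.4
tcp_pos: [0.4686, -0.2206, 0.1506]
tool_rot: [[-0.343, 0.939, 0.0], [0.939, 0.343, -0.0], [-0.0, 0.0, -1.0]]
force: [0.1, -0.7, -0.3]
grip_width: 0.216
```

```bash
python3 -c "
from h import *
stat(); s=plane(5); cv2.imwrite('pics/top3.png',s['pixels'])"
```

```text
t 21.4 cur [  0.469  -0.221   0.151 110.037] cmd [  0.47  -0.22   0.15 110.  ] F [ 0.059 -0.734 -0.29 ] w 0.216 q [-25.205  15.259 -10.724  63.998  -0.008  44.758]
corner z {1: 41.09, 2: 41.05, 3: 41.19, 4: 41.24} mid 41.14 tilt 0.0015 rms 0.96 1268
pins n,z,ang(chamber),r {1: (22, 78.34, 28.1, 37.6), 2: (21, 78.72, 123.1, 37.7), 3: (21, 78.17, -153.6, 37.9), 4: (21, 78.63, -54.8, 37.2)} t 21.65
```

All four corners are pressed in about 2.4 mm and the cover tilt is about 0.0015 rad, so round one is done. Round two starts at nut 3, in small steps while I watch the push.

```bash
python3 -c "
from h import *
c=cmd()
g=pinpose(3,-152.5,.12,flip=360);d=g.copy(); d[2]=.0615
rows(line(c,g,9)+[g,g]+line(g,d,4)+[d],200)
A=[-155.5,-158,-160,-162]
P=[pinpose(3,a,.0615-(-152.5-a)*.0722e-3,flip=360) for a in A]
rows(P,200)
"
```

```text
[[200, 1.67, 0.73, 0.33, -10.4], [200, 3.33, 1.46, 0.67, -20.8], [200, 5.0, 2.18, 1.0, -31.1], [200, 6.66, 2.91, 1.33, -41.5], [200, 8.33, 3.64, 1.67, -51.9], [200, 10.0, 4.37, 2.0, -62.3], [200, 11.66, 5.1, 2.33, -72.6], [200, 13.33, 5.82, 2.67, -83.0], [200, 14.99, 6.55, 3.0, -93.4], [200, 14.99, 6.55, 3.0, -93.4], [200, 14.99, 6.55, 3.0, -93.4], [200, 14.99, 6.55, 4.46, -93.4], [200, 14.99, 6.55, 5.92, -93.4], [200, 14.99, 6.55, 7.39, -93.4], [200, 14.99, 6.55, 8.85, -93.4], [200, 14.99, 6.55, 8.85, -93.4]]
[[200, -0.01, 0.2, 0.02, 3.0], [200, -0.02, 0.36, 0.04, 5.5], [200, -0.03, 0.5, 0.05, 7.5], [200, -0.05, 0.63, 0.07, 9.5]]
```

>>> carry_out:
  rows:
    - [200,1.67,0.73,0.33,-10.4]
    - [200,3.33,1.46,0.67,-20.8]
    - [200,5.0,2.18,1.0,-31.1]
    - [200,6.66,2.91,1.33,-41.5]
    - [200,8.33,3.64,1.67,-51.9]
    - [200,10.0,4.37,2.0,-62.3]
    - [200,11.66,5.1,2.33,-72.6]
    - [200,13.33,5.82,2.67,-83.0]
    - [200,14.99,6.55,3.0,-93.4]
    - [200,14.99,6.55,3.0,-93.4]
    - [200,14.99,6.55,3.0,-93.4]
    - [200,14.99,6.55,4.46,-93.4]
    - [200,14.99,6.55,5.92,-93.4]
    - [200,14.99,6.55,7.39,-93.4]
    - [200,14.99,6.55,8.85,-93.4]
    - [200,14.99,6.55,8.85,-93.4]

```text
time: 23.65
tcp_pos: [0.4792, -0.0566, 0.06]
tool_rot: [[-0.918, -0.396, -0.003], [-0.396, 0.918, 0.0], [0.002, 0.001, -1.0]]
force: [-0.4, -0.0, 0.1]
grip_width: 0.216
```

>>> carry_out:
  rows:
    - [200,-0.01,0.2,0.02,3.0]
    - [200,-0.02,0.36,0.04,5.5]
    - [200,-0.03,0.5,0.05,7.5]
    - [200,-0.05,0.63,0.07,9.5]

```text
time: 24.15
tcp_pos: [0.4788, -0.0511, 0.0611]
tool_rot: [[-0.971, -0.237, 0.001], [-0.237, 0.971, -0.001], [-0.001, -0.001, -1.0]]
force: [1.8, -3.5, -1.9]
grip_width: 0.215
```

```bash
python3 -c "
from h import *
stat(); where(3)
A=[-164,-166,-168]
P=[pinpose(3,a,.0615-(-152.5-a)*.0722e-3,flip=360) for a in A]
rows(P,200)
A=[-170,-172,-174]
P=[pinpose(3,a,.0615-(-152.5-a)*.0722e-3,flip=360) for a in A]
rows(P,200)
"
```

```text
t 24.15 cur [   0.479   -0.051    0.061 -166.261] cmd [  0.478  -0.051   0.061 193.9  ] F [ 1.812 -3.515 -1.923] w 0.215 q [ -6.053  16.512 -23.781  49.641  -0.055 -19.791]
tool crank ang -161.27 r 37.5 z 61.1 F ccw 3.86 rad -0.87 z -1.92
[[200, -0.0, 0.13, 0.01, 2.0], [200, -0.01, 0.27, 0.03, 4.0], [200, -0.02, 0.4, 0.04, 6.0]]
[[200, -0.0, 0.13, 0.01, 2.0], [200, -0.01, 0.27, 0.03, 4.0], [200, -0.02, 0.4, 0.04, 6.0]]
```

>>> carry_out:
  rows:
    - [200,0.0,0.13,0.01,2.0]
    - [200,-0.01,0.27,0.03,4.0]
    - [200,-0.02,0.4,0.04,6.0]

```text
time: 24.52
tcp_pos: [0.4779, -0.0467, 0.0606]
tool_rot: [[-0.991, -0.135, 0.001], [-0.135, 0.991, -0.0], [-0.001, -0.0, -1.0]]
force: [1.0, -3.8, -1.0]
grip_width: 0.215
```

>>> carry_out:
  rows:
    - [200,0.0,0.13,0.01,2.0]
    - [200,-0.01,0.27,0.03,4.0]

```text
time: 24.78
tcp_pos: [0.4777, -0.0441, 0.0603]
tool_rot: [[-0.998, -0.065, 0.001], [-0.065, 0.998, -0.0], [-0.001, -0.0, -1.0]]
force: [1.7, -3.5, -0.4]
grip_width: 0.213
```

```bash
python3 -c "
from h import *
json.dump(list(pinpose(3,-172,.0615-.0722e-3*19.5,flip=360)),open('cmd.json','w'))
stat(); where(3)
"
```

```text
t 24.77 cur [   0.478   -0.044    0.06  -176.271] cmd [  0.477  -0.044   0.06  183.9  ] F [ 1.706 -3.509 -0.393] w 0.213 q [ -5.258  16.418 -24.071  49.463  -0.019  -8.987]
tool crank ang -172.14 r 37.6 z 60.3 F ccw 3.61 rad -1.47 z -0.39
```

>>> carry_out:
  rows:
    - [200,0.0,0.1,0.01,1.5]
    - [200,-0.01,0.2,0.02,3.0]

```text
time: 25.02
tcp_pos: [0.4776, -0.0419, 0.0601]
tool_rot: [[-1.0, -0.013, 0.001], [-0.013, 1.0, -0.0], [-0.001, -0.0, -1.0]]
force: [2.2, -3.9, -0.2]
grip_width: 0.217
```

>>> carry_out:
  rows:
    - [200,0.0,0.1,0.01,1.5]
    - [200,0.0,0.2,0.02,3.0]

```text
time: 25.28
tcp_pos: [0.4774, -0.0399, 0.0598]
tool_rot: [[-0.999, 0.039, 0.0], [0.039, 0.999, 0.0], [-0.0, 0.0, -1.0]]
force: [1.7, -3.1, -0.5]
grip_width: 0.215
```

>>> carry_out:
  rows:
    - [200,0.0,0.1,0.01,1.5]
    - [200,-0.01,0.2,0.02,3.0]

```text
time: 25.52
tcp_pos: [0.4775, -0.0379, 0.0596]
tool_rot: [[-0.996, 0.091, 0.0], [0.091, 0.996, 0.0], [-0.0, 0.0, -1.0]]
force: [2.1, -4.7, -0.2]
grip_width: 0.217
```

```bash
python3 -c "
from h import *
json.dump(list(pinpose(3,-181,.0615-.0722e-3*28.5,flip=360)),open('cmd.json','w'))
stat(); where(3)
"
```

```text
t 25.52 cur [  0.477  -0.038   0.06  174.754] cmd [  0.477  -0.038   0.059 174.9  ] F [ 2.055 -4.744 -0.216] w 0.217 q [ -4.535  16.428 -24.191  49.374   0.002   0.711]
tool crank ang 178.44 r 37.9 z 59.6 F ccw 4.52 rad -2.51 z -0.22
```

>>> carry_out:
  rows:
    - [200,0.0,0.1,0.01,1.5]
    - [200,0.0,0.2,0.02,3.0]

```text
time: 25.78
tcp_pos: [0.4775, -0.0359, 0.0593]
tool_rot: [[-0.99, 0.143, -0.0], [0.143, 0.99, 0.0], [0.0, 0.0, -1.0]]
force: [2.8, -5.2, 0.5]
grip_width: 0.215
```

>>> carry_out:
  rows:
    - [200,0.0,0.1,0.01,1.5]
    - [200,-0.01,0.2,0.02,3.0]

```text
time: 26.02
tcp_pos: [0.4779, -0.0339, 0.0591]
tool_rot: [[-0.981, 0.195, -0.0], [0.195, 0.981, 0.0], [0.0, -0.0, -1.0]]
force: [1.9, -4.9, 1.0]
grip_width: 0.212
```

>>> carry_out:
  rows:
    - [200,0.0,0.1,0.01,1.5]
    - [200,0.0,0.2,0.02,3.0]

```text
time: 26.28
tcp_pos: [0.4782, -0.032, 0.0589]
tool_rot: [[-0.969, 0.246, -0.0], [0.246, 0.969, -0.0], [0.0, -0.0, -1.0]]
force: [2.0, -5.0, 0.6]
grip_width: 0.214
```

>>> carry_out:
  rows:
    - [200,0.0,0.1,0.01,1.5]
    - [200,-0.01,0.2,0.02,3.0]

```text
time: 26.52
tcp_pos: [0.4788, -0.0301, 0.0587]
tool_rot: [[-0.955, 0.297, -0.0], [0.297, 0.955, -0.0], [0.0, -0.0, -1.0]]
force: [1.0, -5.4, 0.9]
grip_width: 0.213
```

```bash
python3 -c "
from h import *
json.dump(list(pinpose(3,-193,.0615-.0722e-3*40.5,flip=360)),open('cmd.json','w'))
stat(); where(3)
"
```

```text
t 26.52 cur [  0.479  -0.03    0.059 162.751] cmd [  0.479  -0.03    0.059 162.9  ] F [ 1.037 -5.423  0.872] w 0.213 q [ -3.592  16.567 -24.145  49.305  -0.006  13.657]
tool crank ang 166.54 r 38.2 z 58.7 F ccw 4.86 rad -2.62 z 0.87
```

>>> carry_out:
  rows:
    - [200,0.0,0.1,0.01,1.5]
    - [200,0.0,0.2,0.02,3.0]

```text
time: 26.78
tcp_pos: [0.4792, -0.0282, 0.0584]
tool_rot: [[-0.938, 0.346, -0.001], [0.346, 0.938, -0.0], [0.001, -0.0, -1.0]]
force: [0.9, -4.5, -0.1]
grip_width: 0.218
```

>>> carry_out:
  rows:
    - [200,0.0,0.1,0.01,1.5]
    - [200,-0.01,0.2,0.02,3.0]

```text
time: 27.02
tcp_pos: [0.4799, -0.0264, 0.0582]
tool_rot: [[-0.919, 0.395, -0.001], [0.395, 0.919, -0.0], [0.001, -0.0, -1.0]]
force: [1.2, -5.9, 0.8]
grip_width: 0.217
```

>>> carry_out:
  rows:
    - [200,0.0,0.1,0.01,1.5]
    - [200,0.0,0.2,0.02,3.0]

```text
time: 27.28
tcp_pos: [0.4805, -0.0245, 0.058]
tool_rot: [[-0.897, 0.442, -0.001], [0.442, 0.897, -0.0], [0.001, -0.001, -1.0]]
force: [1.5, -5.3, 1.1]
grip_width: 0.214
```

>>> carry_out:
  rows:
    - [200,0.0,0.1,0.01,1.5]
    - [200,-0.01,0.2,0.02,3.0]

```text
time: 27.52
tcp_pos: [0.4815, -0.0228, 0.0578]
tool_rot: [[-0.872, 0.489, -0.001], [0.489, 0.872, -0.0], [0.001, -0.001, -1.0]]
force: [0.9, -5.5, 0.2]
grip_width: 0.214
```

```bash
python3 -c "
from h import *
json.dump(list(pinpose(3,-205,.0615-.0722e-3*52.5,flip=360)),open('cmd.json','w'))
stat(); where(3)
"
```

```text
t 27.52 cur [  0.481  -0.023   0.058 150.746] cmd [  0.482  -0.023   0.058 150.9  ] F [ 0.884 -5.525  0.154] w 0.214 q [ -2.702  16.849 -23.877  49.331  -0.02   26.552]
tool crank ang 154.96 r 38.5 z 57.8 F ccw 4.39 rad -3.46 z 0.15
```

>>> carry_out:
  rows:
    - [200,0.0,0.1,0.01,1.5]
    - [200,0.0,0.2,0.02,3.0]

```text
time: 27.78
tcp_pos: [0.4823, -0.0211, 0.0575]
tool_rot: [[-0.846, 0.534, -0.001], [0.534, 0.846, -0.0], [0.001, -0.001, -1.0]]
force: [-0.1, -5.2, 0.8]
grip_width: 0.214
```

>>> carry_out:
  rows:
    - [200,0.0,0.1,0.01,1.5]
    - [200,-0.01,0.2,0.02,3.0]

```text
time: 28.02
tcp_pos: [0.4834, -0.0195, 0.0573]
tool_rot: [[-0.817, 0.577, -0.001], [0.577, 0.817, -0.0], [0.001, -0.001, -1.0]]
force: [1.0, -4.9, 1.2]
grip_width: 0.216
```

```bash
python3 -c "
from h import *
json.dump(list(pinpose(3,-211,.0615-.0722e-3*58.5,flip=360)),open('cmd.json','w'))
stat(); where(3)
"
```

```text
t 28.02 cur [  0.483  -0.019   0.057 144.746] cmd [  0.484  -0.02    0.057 144.9  ] F [ 0.979 -4.862  1.24 ] w 0.216 q [ -2.291  17.043 -23.663  49.37   -0.024  32.963]
tool crank ang 149.2 r 38.7 z 57.3 F ccw 3.43 rad -3.58 z 1.24
```

No stop felt yet after about 58° more on nut 3, so I'll back off and look at the cover level before going on.

```bash
python3 -c "
from h import *
c=cmd(); up=c.copy(); up[2]=.12
g=np.array([.47,-.22,.15,175.])
rows(line(c,up,2)+line(up,g,4),200)
"
```

```text
[[200, 0.0, 0.0, -3.14, -0.0], [200, 0.0, 0.0, -6.27, -0.0], [200, -2.59, -4.3, -7.02, -7.5], [200, -5.18, -8.6, -7.77, -15.0], [200, -7.77, -12.89, -8.52, -22.6], [200, -10.36, -17.19, -9.27, -30.1]]
```

>>> carry_out:
  rows:
    - [200,0.0,0.0,-3.14,0.0]
    - [200,0.0,0.0,-6.27,0.0]
    - [200,-2.59,-4.3,-7.02,-7.5]
    - [200,-5.18,-8.6,-7.77,-15.0]
    - [200,-7.77,-12.89,-8.52,-22.6]
    - [200,-10.36,-17.19,-9.27,-30.1]

```text
time: 28.78
tcp_pos: [0.4691, -0.2199, 0.1501]
tool_rot: [[-0.996, 0.084, -0.001], [0.084, 0.996, 0.002], [0.001, 0.002, -1.0]]
force: [-0.2, 0.6, -0.8]
grip_width: 0.219
```

```bash
python3 -c "
from h import *
stat(); s=plane(4); cv2.imwrite('pics/top4.png',s['pixels']);crop(s,'pics/c4.png',250,122,100,100,6)"
```

```text
t 28.77 cur [  0.469  -0.22    0.15  175.193] cmd [  0.47  -0.22   0.15 175.  ] F [-0.17   0.581 -0.776] w 0.219 q [-25.179  15.384 -10.625  64.092   0.101 -20.372]
corner z {1: 41.26, 2: 39.44, 3: 37.53, 4: 39.35} mid 39.4 tilt 0.0263 rms 0.95 1239
pins n,z,ang(chamber),r {1: (22, 78.18, 28.1, 37.6), 2: (21, 79.03, 123.2, 37.7), 3: (22, 74.25, 152.0, 37.4), 4: (22, 78.74, -54.8, 36.9)} t 28.98
```

View pics/c4.png

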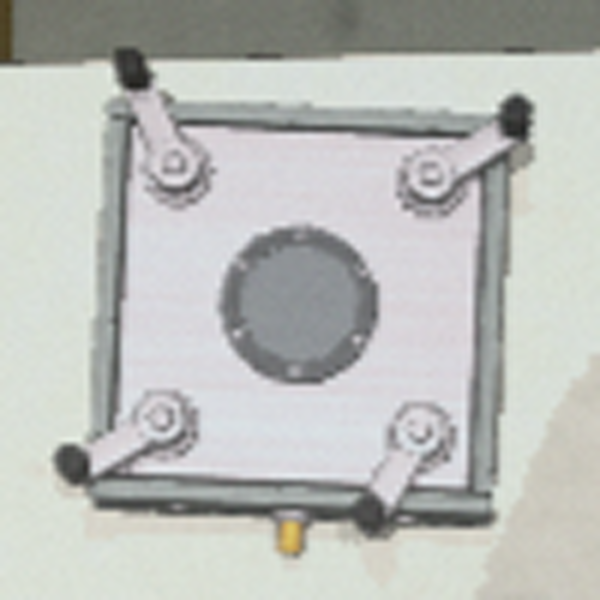

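The pin 3 measurement (152°) and the cover plane agree: corner 3 is 6.0 mm down, so the stop must be near 6.2 mm. I'll bring nut 1 down next to level the cover, then feel for the stop.

```bash
python3 -c "
from h import *
c=cmd()
g=pinpose(1,29,.12,flip=180);d=g.copy(); d[2]=.0615
rows(line(c,g,8)+[g,g]+line(g,d,4)+[d],200)
A=[23,17,11,5,-1,-6,-10,-13,-16,-19]
P=[pinpose(1,a,.0615-(29-a)*.0722e-3,flip=180) for a in A]
rows(P,200)
"
```

```text
[[200, -2.01, 3.78, 0.38, -3.7], [200, -4.02, 7.55, 0.75, -7.5], [200, -6.03, 11.33, 1.13, -11.2], [200, -8.04, 15.11, 1.5, -14.9], [200, -10.05, 18.89, 1.87, -18.7], [200, -12.06, 22.66, 2.25, -22.4], [200, -14.07, 26.44, 2.62, -26.2], [200, -16.08, 30.22, 3.0, -29.9], [200, -16.08, 30.22, 3.0, -29.9], [200, -16.08, 30.22, 3.0, -29.9], [200, -16.08, 30.22, 4.46, -29.9], [200, -16.08, 30.22, 5.92, -29.9], [200, -16.08, 30.22, 7.39, -29.9], [200, -16.08, 30.22, 8.85, -29.9], [200, -16.08, 30.22, 8.85, -29.9]]
[[200, 0.02, -0.4, 0.04, 6.0], [200, 0.08, -0.79, 0.09, 12.0], [200, 0.19, -1.17, 0.13, 18.0], [200, 0.33, -1.55, 0.17, 24.0], [200, 0.51, -1.9, 0.22, 30.0], [200, 0.69, -2.18, 0.25, 35.0], [200, 0.85, -2.39, 0.28, 39.0], [200, 0.98, -2.54, 0.3, 42.0], [200, 1.11, -2.69, 0.32, 45.0], [200, 1.26, -2.82, 0.35, 48.0]]
```

>>> carry_out:
  rows:
    - [200,-2.01,3.78,0.38,-3.7]
    - [200,-4.02,7.55,0.75,-7.5]
    - [200,-6.03,11.33,1.13,-11.2]
    - [200,-8.04,15.11,1.5,-14.9]
    - [200,-10.05,18.89,1.87,-18.7]
    - [200,-12.06,22.66,2.25,-22.4]
    - [200,-14.07,26.44,2.62,-26.2]
    - [200,-16.08,30.22,3.0,-29.9]
    - [200,-16.08,30.22,3.0,-29.9]
    - [200,-16.08,30.22,3.0,-29.9]
    - [200,-16.08,30.22,4.46,-29.9]
    - [200,-16.08,30.22,5.92,-29.9]
    - [200,-16.08,30.22,7.39,-29.9]
    - [200,-16.08,30.22,8.85,-29.9]
    - [200,-16.08,30.22,8.85,-29.9]

```text
time: 30.85
tcp_pos: [0.6557, 0.0671, 0.06]
tool_rot: [[-0.908, -0.42, -0.003], [-0.42, 0.908, -0.0], [0.003, 0.001, -1.0]]
force: [0.1, -0.5, 0.3]
grip_width: 0.218
```

>>> carry_out:
  rows:
    - [200,0.02,-0.4,0.04,6.0]
    - [200,0.08,-0.79,0.09,12.0]
    - [200,0.19,-1.17,0.13,18.0]
    - [200,0.33,-1.55,0.17,24.0]
    - [200,0.51,-1.9,0.22,30.0]
    - [200,0.69,-2.18,0.25,35.0]
    - [200,0.85,-2.39,0.28,39.0]
    - [200,0.98,-2.54,0.3,42.0]
    - [200,1.11,-2.69,0.32,45.0]
    - [200,1.26,-2.82,0.35,48.0]

```text
time: 32.1
tcp_pos: [0.658, 0.0375, 0.0589]
tool_rot: [[-0.919, 0.394, 0.002], [0.394, 0.919, 0.002], [-0.001, 0.003, -1.0]]
force: [1.5, 4.9, -0.6]
grip_width: 0.216
```

```bash
python3 -c "
from h import *
stat();where(1)
"
```

```text
t 32.1 cur [  0.658   0.038   0.059 156.796] cmd [  0.657   0.036   0.058 156.9  ] F [ 1.505  4.899 -0.574] w 0.216 q [ 3.214 31.91   1.906 59.882  0.111 26.418]
tool crank ang -16.42 r 38.4 z 58.9 F ccw 5.12 rad -0.31 z -0.57
```

>>> carry_out:
  rows:
    - [200,0.0,-0.1,0.01,1.5]
    - [200,0.01,-0.2,0.02,3.0]

```text
time: 32.35
tcp_pos: [0.6572, 0.0355, 0.0587]
tool_rot: [[-0.898, 0.441, 0.002], [0.441, 0.898, 0.002], [-0.001, 0.002, -1.0]]
force: [1.7, 4.4, -0.2]
grip_width: 0.213
```

>>> carry_out:
  rows:
    - [200,0.0,-0.1,0.01,1.5]
    - [200,0.0,-0.2,0.02,3.0]

```text
time: 32.6
tcp_pos: [0.6564, 0.0337, 0.0585]
tool_rot: [[-0.873, 0.487, 0.002], [0.487, 0.873, 0.002], [-0.001, 0.002, -1.0]]
force: [3.2, 4.6, -0.3]
grip_width: 0.213
```

>>> carry_out:
  rows:
    - [200,0.0,-0.1,0.01,1.5]
    - [200,0.01,-0.2,0.02,3.0]

```text
time: 32.85
tcp_pos: [0.6555, 0.032, 0.0584]
tool_rot: [[-0.847, 0.532, 0.003], [0.532, 0.847, 0.001], [-0.001, 0.003, -1.0]]
force: [3.5, 4.5, -0.8]
grip_width: 0.216
```

```bash
python3 -c "
from h import *
json.dump(list(pinpose(1,-28,.0615-.0722e-3*57,flip=180)),open('cmd.json','w'))
stat(); where(1)
"
```

```text
t 32.85 cur [  0.656   0.032   0.058 147.855] cmd [  0.654   0.031   0.057 147.9  ] F [ 3.499  4.514 -0.753] w 0.216 q [ 2.757 31.664  1.362 59.548  0.078 34.902]
tool crank ang -25.48 r 38.5 z 58.4 F ccw 5.65 rad 0.82 z -0.75
```

>>> carry_out:
  rows:
    - [200,0.0,-0.07,0.01,1.0]
    - [200,0.0,-0.14,0.02,2.0]

```text
time: 33.1
tcp_pos: [0.6549, 0.0308, 0.0582]
tool_rot: [[-0.828, 0.561, 0.003], [0.561, 0.828, 0.001], [-0.001, 0.003, -1.0]]
force: [3.8, 4.8, -0.7]
grip_width: 0.218
```

>>> carry_out:
  rows:
    - [200,0.0,-0.07,0.01,1.0]
    - [200,0.01,-0.14,0.01,2.0]

```text
time: 33.35
tcp_pos: [0.6541, 0.0296, 0.0581]
tool_rot: [[-0.808, 0.59, 0.003], [0.59, 0.808, 0.001], [-0.002, 0.003, -1.0]]
force: [4.0, 4.5, -1.6]
grip_width: 0.213
```

```bash
python3 -c "
from h import *
json.dump(list(pinpose(1,-32,.0615-.0722e-3*61,flip=180)),open('cmd.json','w'))
stat(); where(1)
"
```

```text
t 33.35 cur [  0.654   0.03    0.058 143.868] cmd [  0.653   0.029   0.057 143.9  ] F [ 3.983  4.537 -1.62 ] w 0.213 q [ 2.559 31.525  1.062 59.368  0.071 38.691]
tool crank ang -29.58 r 38.5 z 58.1 F ccw 5.98 rad 0.8 z -1.62
```

>>> carry_out:
  rows:
    - [200,0.0,-0.07,0.01,1.0]
    - [200,0.0,-0.14,0.02,2.0]

```text
time: 33.6
tcp_pos: [0.6534, 0.0285, 0.058]
tool_rot: [[-0.787, 0.617, 0.003], [0.617, 0.787, 0.001], [-0.002, 0.003, -1.0]]
force: [4.4, 4.2, -1.5]
grip_width: 0.215
```

```bash
python3 -c "
from h import *
where(1)
"
```

```text
tool crank ang -31.55 r 38.6 z 58.0 F ccw 5.93 rad 1.11 z -1.51
```

>>> carry_out:
  rows:
    - [200,0.0,-0.07,0.01,1.0]
    - [200,0.01,-0.14,0.01,2.0]

```text
time: 33.85
tcp_pos: [0.6526, 0.0274, 0.0579]
tool_rot: [[-0.765, 0.645, 0.003], [0.645, 0.765, 0.001], [-0.002, 0.003, -1.0]]
force: [4.9, 3.7, -1.0]
grip_width: 0.216
```

```bash
python3 -c "
from h import *
json.dump(list(pinpose(1,-36,.0615-.0722e-3*65,flip=180)),open('cmd.json','w'))
stat(); where(1)
"
```

```text
t 33.85 cur [  0.653   0.027   0.058 139.865] cmd [  0.651   0.027   0.057 139.9  ] F [ 4.946  3.696 -0.976] w 0.216 q [ 2.374 31.372  0.743 59.174  0.065 42.509]
tool crank ang -33.57 r 38.6 z 57.9 F ccw 5.95 rad 1.66 z -0.98
```

>>> carry_out:
  rows:
    - [200,0.0,-0.07,0.01,1.0]
    - [200,0.0,-0.14,0.02,2.0]

```text
time: 34.1
tcp_pos: [0.6518, 0.0263, 0.0577]
tool_rot: [[-0.742, 0.671, 0.004], [0.671, 0.742, 0.001], [-0.002, 0.003, -1.0]]
force: [5.3, 3.6, -1.5]
grip_width: 0.214
```

```bash
python3 -c "
from h import *
where(1)
"
```

```text
tool crank ang -35.63 r 38.7 z 57.7 F ccw 6.16 rad 1.75 z -1.53
```

>>> carry_out:
  rows:
    - [200,0.0,-0.07,0.01,1.0]
    - [200,0.01,-0.14,0.01,2.0]

```text
time: 34.35
tcp_pos: [0.6509, 0.0253, 0.0576]
tool_rot: [[-0.718, 0.696, 0.004], [0.696, 0.718, 0.001], [-0.002, 0.003, -1.0]]
force: [5.1, 2.8, -0.5]
grip_width: 0.214
```

```bash
python3 -c "
from h import *
json.dump(list(pinpose(1,-40,.0615-.0722e-3*69,flip=180)),open('cmd.json','w'))
stat(); where(1)
"
```

```text
t 34.35 cur [  0.651   0.025   0.058 135.862] cmd [  0.649   0.025   0.057 135.9  ] F [ 5.059  2.846 -0.524] w 0.214 q [ 2.199 31.209  0.402 58.974  0.056 46.336]
tool crank ang -37.6 r 38.6 z 57.6 F ccw 5.49 rad 1.88 z -0.52
```

```bash
python3 -c "
from h import *
c=cmd(); up=c.copy(); up[2]=.12
g=np.array([.5,-.22,.14,145.])
rows(line(c,up,2)+line(up,g,5),200)
"
```

```text
[[200, 0.0, 0.0, -3.17, -0.0], [200, 0.0, 0.0, -6.35, -0.0], [200, -1.26, -5.59, -6.75, -1.8], [200, -2.52, -11.18, -7.15, -3.6], [200, -3.78, -16.77, -7.55, -5.5], [200, -5.04, -22.36, -7.95, -7.3], [200, -6.29, -27.95, -8.35, -9.1]]
```

>>> carry_out:
  rows:
    - [200,0.0,0.0,-3.17,0.0]
    - [200,0.0,0.0,-6.35,0.0]
    - [200,-1.26,-5.59,-6.75,-1.8]
    - [200,-2.52,-11.18,-7.15,-3.6]
    - [200,-3.78,-16.77,-7.55,-5.5]
    - [200,-5.04,-22.36,-7.95,-7.3]
    - [200,-6.29,-27.95,-8.35,-9.1]

```text
time: 35.22
tcp_pos: [0.4985, -0.2213, 0.1409]
tool_rot: [[-0.82, 0.573, 0.001], [0.573, 0.82, -0.001], [-0.001, -0.0, -1.0]]
force: [1.2, 0.0, 0.3]
grip_width: 0.216
```

```bash
python3 -c "
from h import *
stat(); s=plane(6); cv2.imwrite('pics/top5.png',s['pixels'])"
```

```text
t 35.23 cur [  0.498  -0.221   0.141 145.037] cmd [  0.5   -0.22   0.14 145.  ] F [1.249 0.033 0.337] w 0.216 q [-23.932  18.161  -8.038  63.743  -0.022  11.031]
corner z {1: 37.48, 2: 37.31, 3: 37.52, 4: 37.69} mid 37.5 tilt 0.0027 rms 0.91 1289
pins n,z,ang(chamber),r {1: (21, 74.65, -33.7, 37.8), 2: (22, 78.23, 123.4, 37.6), 3: (23, 74.72, 152.3, 37.7), 4: (22, 78.9, -54.8, 36.9)} t 35.52
```

Nuts 1 and 3 hold the cover level (tilt 0.003) about 6.1 mm down. Next I'll bring nut 2 and then nut 4 down to it.

```bash
python3 -c "
from h import *
c=cmd()
g=pinpose(2,125,.12);d=g.copy(); d[2]=.0610
rows(line(c,g,7)+[g,g]+line(g,d,4)+[d],200)
A=[118,110,102,94,87,81,77,74]
P=[pinpose(2,a,.0610-(125-a)*.0722e-3) for a in A]
rows(P,200)
"
```

```text
[[200, 2.51, 3.66, 0.29, 3.4], [200, 5.03, 7.32, 0.57, 6.9], [200, 7.54, 10.98, 0.86, 10.3], [200, 10.05, 14.64, 1.14, 13.8], [200, 12.57, 18.3, 1.43, 17.2], [200, 15.08, 21.96, 1.71, 20.7], [200, 17.6, 25.62, 2.0, 24.1], [200, 17.6, 25.62, 2.0, 24.1], [200, 17.6, 25.62, 2.0, 24.1], [200, 17.6, 25.62, 3.48, 24.1], [200, 17.6, 25.62, 4.95, 24.1], [200, 17.6, 25.62, 6.43, 24.1], [200, 17.6, 25.62, 7.9, 24.1], [200, 17.6, 25.62, 7.9, 24.1]]
[[200, -0.03, 0.46, 0.05, 7.0], [200, -0.13, 0.98, 0.11, 15.0], [200, -0.3, 1.48, 0.17, 23.0], [200, -0.54, 1.96, 0.22, 31.0], [200, -0.81, 2.34, 0.27, 38.0], [200, -1.07, 2.64, 0.32, 44.0], [200, -1.26, 2.82, 0.35, 48.0], [200, -1.41, 2.95, 0.37, 51.0]]
```

>>> carry_out:
  rows:
    - [200,2.51,3.66,0.29,3.4]
    - [200,5.03,7.32,0.57,6.9]
    - [200,7.54,10.98,0.86,10.3]
    - [200,10.05,14.64,1.14,13.8]
    - [200,12.57,18.3,1.43,17.2]
    - [200,15.08,21.96,1.71,20.7]
    - [200,17.6,25.62,2.0,24.1]
    - [200,17.6,25.62,2.0,24.1]
    - [200,17.6,25.62,2.0,24.1]
    - [200,17.6,25.62,3.48,24.1]
    - [200,17.6,25.62,4.95,24.1]
    - [200,17.6,25.62,6.43,24.1]
    - [200,17.6,25.62,7.9,24.1]
    - [200,17.6,25.62,7.9,24.1]

```text
time: 37.28
tcp_pos: [0.5015, 0.0908, 0.0598]
tool_rot: [[-0.513, 0.859, -0.003], [0.859, 0.513, -0.0], [0.001, -0.002, -1.0]]
force: [-0.2, -0.3, 0.1]
grip_width: 0.221
```

>>> carry_out:
  rows:
    - [200,-0.03,0.46,0.05,7.0]
    - [200,-0.13,0.98,0.11,15.0]
    - [200,-0.3,1.48,0.17,23.0]
    - [200,-0.54,1.96,0.22,31.0]
    - [200,-0.81,2.34,0.27,38.0]
    - [200,-1.07,2.64,0.32,44.0]
    - [200,-1.26,2.82,0.35,48.0]
    - [200,-1.41,2.95,0.37,51.0]

```text
time: 38.28
tcp_pos: [0.5345, 0.0939, 0.0576]
tool_rot: [[0.346, 0.938, -0.001], [0.938, -0.346, -0.0], [-0.001, -0.001, -1.0]]
force: [-2.9, -0.6, 0.5]
grip_width: 0.213
```

```bash
python3 -c "
from h import *
stat(); where(2)
"
```

```text
t 38.27 cur [ 0.535  0.094  0.058 69.737] cmd [ 0.535  0.094  0.057 69.9  ] F [-2.926 -0.63   0.49 ] w 0.213 q [  9.967  22.008 -15.706  52.349  -0.004 120.23 ]
tool crank ang 75.23 r 37.8 z 57.6 F ccw 2.56 rad -1.54 z 0.49
```

>>> carry_out:
  rows:
    - [200,0.0,0.1,0.01,1.5]
    - [200,-0.01,0.2,0.02,3.0]

```text
time: 38.52
tcp_pos: [0.5366, 0.0933, 0.0574]
tool_rot: [[0.394, 0.919, -0.0], [0.919, -0.394, -0.0], [-0.0, -0.0, -1.0]]
force: [-2.1, -1.8, -0.2]
grip_width: 0.218
```

>>> carry_out:
  rows:
    - [200,0.0,0.1,0.01,1.5]
    - [200,0.0,0.2,0.02,3.0]

```text
time: 38.78
tcp_pos: [0.5387, 0.0926, 0.0571]
tool_rot: [[0.442, 0.897, -0.0], [0.897, -0.442, 0.0], [0.0, -0.0, -1.0]]
force: [-3.4, -0.6, 0.3]
grip_width: 0.214
```

>>> carry_out:
  rows:
    - [200,0.0,0.1,0.01,1.5]
    - [200,-0.01,0.2,0.02,3.0]

```text
time: 39.02
tcp_pos: [0.5405, 0.0917, 0.0569]
tool_rot: [[0.488, 0.873, -0.0], [0.873, -0.488, 0.0], [0.0, -0.0, -1.0]]
force: [-2.4, -0.8, -0.1]
grip_width: 0.216
```

```bash
python3 -c "
from h import *
json.dump(list(pinpose(2,65,.0610-.0722e-3*60)),open('cmd.json','w'))
stat(); where(2)
"
```

```text
t 39.02 cur [ 0.541  0.092  0.057 60.762] cmd [ 0.541  0.091  0.057 60.9  ] F [-2.417 -0.847 -0.052] w 0.216 q [  9.617  22.47  -15.057  52.472   0.015 128.855]
tool crank ang 65.6 r 38.1 z 56.9 F ccw 1.72 rad -1.9 z -0.05
```

>>> carry_out:
  rows:
    - [200,0.0,0.1,0.01,1.5]
    - [200,0.0,0.2,0.02,3.0]

```text
time: 39.28
tcp_pos: [0.5422, 0.0907, 0.0567]
tool_rot: [[0.533, 0.846, -0.0], [0.846, -0.533, 0.0], [0.0, -0.0, -1.0]]
force: [-3.3, -0.4, -0.1]
grip_width: 0.213
```

>>> carry_out:
  rows:
    - [200,0.0,0.1,0.01,1.5]
    - [200,-0.01,0.2,0.02,3.0]

```text
time: 39.52
tcp_pos: [0.5438, 0.0895, 0.0565]
tool_rot: [[0.577, 0.817, -0.0], [0.817, -0.577, 0.0], [0.0, -0.0, -1.0]]
force: [-3.3, -0.0, 0.5]
grip_width: 0.218
```

```bash
python3 -c "
from h import *
json.dump(list(pinpose(2,59,.0610-.0722e-3*66)),open('cmd.json','w'))
stat(); where(2)
"
```

```text
t 39.52 cur [ 0.544  0.09   0.057 54.757] cmd [ 0.544  0.089  0.056 54.9  ] F [-3.308 -0.028  0.468] w 0.218 q [  9.337  22.746 -14.668  52.592   0.015 134.58 ]
tool crank ang 59.62 r 38.0 z 56.5 F ccw 2.71 rad -1.9 z 0.47
```

>>> carry_out:
  rows:
    - [200,0.0,0.1,0.01,1.5]
    - [200,0.0,0.2,0.02,3.0]

```text
time: 39.78
tcp_pos: [0.5454, 0.0884, 0.0563]
tool_rot: [[0.619, 0.785, -0.0], [0.785, -0.619, 0.0], [0.0, -0.0, -1.0]]
force: [-4.2, 1.8, 1.2]
grip_width: 0.215
```

>>> carry_out:
  rows:
    - [200,0.0,0.1,0.01,1.5]
    - [200,-0.01,0.2,0.02,3.0]

```text
time: 40.02
tcp_pos: [0.547, 0.0871, 0.0561]
tool_rot: [[0.659, 0.752, -0.0], [0.752, -0.659, 0.0], [0.0, -0.0, -1.0]]
force: [-4.0, 1.0, 1.0]
grip_width: 0.215
```

```bash
python3 -c "
from h import *
json.dump(list(pinpose(2,53,.0610-.0722e-3*72)),open('cmd.json','w'))
stat(); where(2)
"
```

```text
t 40.02 cur [ 0.547  0.087  0.056 48.758] cmd [ 0.547  0.087  0.056 48.9  ] F [-3.985  1.003  0.95 ] w 0.215 q [  9.036  22.995 -14.316  52.691   0.017 140.278]
tool crank ang 53.64 r 38.0 z 56.1 F ccw 3.68 rad -1.82 z 0.95
```

>>> carry_out:
  rows:
    - [200,0.0,0.1,0.01,1.5]
    - [200,0.0,0.2,0.02,3.0]

```text
time: 40.28
tcp_pos: [0.5484, 0.0857, 0.0559]
tool_rot: [[0.698, 0.716, -0.0], [0.716, -0.698, 0.0], [0.0, -0.0, -1.0]]
force: [-5.1, 1.8, 1.9]
grip_width: 0.216
```

>>> carry_out:
  rows:
    - [200,0.0,0.1,0.01,1.5]
    - [200,-0.01,0.2,0.02,3.0]

```text
time: 40.52
tcp_pos: [0.5498, 0.0843, 0.0558]
tool_rot: [[0.734, 0.679, -0.0], [0.679, -0.734, 0.0], [0.0, -0.0, -1.0]]
force: [-4.7, 2.0, 2.4]
grip_width: 0.217
```

```bash
python3 -c "
from h import *
json.dump(list(pinpose(2,47,.0610-.0722e-3*78)),open('cmd.json','w'))
stat(); where(2)
"
```

```text
t 40.52 cur [ 0.55   0.084  0.056 42.765] cmd [ 0.55   0.084  0.055 42.9  ] F [-4.682  1.998  2.435] w 0.217 q [  8.709  23.221 -14.004  52.781   0.024 145.944]
tool crank ang 47.71 r 38.0 z 55.8 F ccw 4.68 rad -2.01 z 2.44
```

```bash
python3 -c "
from h import *
c=cmd(); up=c.copy(); up[2]=.115
g=pinpose(4,-53.5,.115,flip=180);d=g.copy(); d[2]=.0610
rows(line(c,up,2)+line(up,g,8)+[g,g]+line(g,d,4)+[d],200)
A=[-60,-68,-76,-84,-92,-99,-105,-109,-112]
P=[pinpose(4,a,.0610-(-53.5-a)*.0722e-3,flip=180) for a in A]
rows(P,200)
"
```

```text
[[200, 0.0, 0.0, -2.98, -0.0], [200, 0.0, 0.0, -5.96, -0.0], [200, -0.62, 2.23, -5.96, -9.9], [200, -1.25, 4.47, -5.96, -19.9], [200, -1.87, 6.7, -5.96, -29.8], [200, -2.49, 8.93, -5.96, -39.8], [200, -3.12, 11.17, -5.96, -49.7], [200, -3.74, 13.4, -5.96, -59.6], [200, -4.36, 15.64, -5.96, -69.6], [200, -4.99, 17.87, -5.96, -79.5], [200, -4.99, 17.87, -5.96, -79.5], [200, -4.99, 17.87, -5.96, -79.5], [200, -4.99, 17.87, -4.61, -79.5], [200, -4.99, 17.87, -3.26, -79.5], [200, -4.99, 17.87, -1.91, -79.5], [200, -4.99, 17.87, -0.56, -79.5], [200, -4.99, 17.87, -0.56, -79.5]]
[[200, 0.02, -0.43, 0.05, 6.5], [200, 0.12, -0.95, 0.1, 14.5], [200, 0.29, -1.45, 0.16, 22.5], [200, 0.53, -1.93, 0.22, 30.5], [200, 0.83, -2.37, 0.28, 38.5], [200, 1.14, -2.71, 0.33, 45.5], [200, 1.43, -2.97, 0.37, 51.5], [200, 1.65, -3.13, 0.4, 55.5], [200, 1.81, -3.24, 0.42, 58.5]]
```

>>> carry_out:
  rows:
    - [200,0.0,0.0,-2.98,0.0]
    - [200,0.0,0.0,-5.96,0.0]
    - [200,-0.62,2.23,-5.96,-9.9]
    - [200,-1.25,4.47,-5.96,-19.9]
    - [200,-1.87,6.7,-5.96,-29.8]
    - [200,-2.49,8.93,-5.96,-39.8]
    - [200,-3.12,11.17,-5.96,-49.7]
    - [200,-3.74,13.4,-5.96,-59.6]
    - [200,-4.36,15.64,-5.96,-69.6]
    - [200,-4.99,17.87,-5.96,-79.5]
    - [200,-4.99,17.87,-5.96,-79.5]
    - [200,-4.99,17.87,-5.96,-79.5]
    - [200,-4.99,17.87,-4.61,-79.5]
    - [200,-4.99,17.87,-3.26,-79.5]
    - [200,-4.99,17.87,-1.91,-79.5]
    - [200,-4.99,17.87,-0.56,-79.5]
    - [200,-4.99,17.87,-0.56,-79.5]

```text
time: 42.65
tcp_pos: [0.6339, -0.0805, 0.0597]
tool_rot: [[-0.535, 0.845, -0.003], [0.845, 0.535, 0.0], [0.002, -0.002, -1.0]]
force: [-0.4, -0.1, 0.0]
grip_width: 0.213
```

>>> carry_out:
  rows:
    - [200,0.02,-0.43,0.05,6.5]
    - [200,0.12,-0.95,0.1,14.5]
    - [200,0.29,-1.45,0.16,22.5]
    - [200,0.53,-1.93,0.22,30.5]
    - [200,0.83,-2.37,0.28,38.5]
    - [200,1.14,-2.71,0.33,45.5]
    - [200,1.43,-2.97,0.37,51.5]
    - [200,1.65,-3.13,0.4,55.5]
    - [200,1.81,-3.24,0.42,58.5]

```text
time: 43.78
tcp_pos: [0.5987, -0.0833, 0.0576]
tool_rot: [[0.443, 0.897, 0.002], [0.897, -0.443, -0.001], [0.0, 0.002, -1.0]]
force: [2.3, -1.7, -2.5]
grip_width: 0.214
```

```bash
python3 -c "
from h import *
stat(); where(4)
"
```

```text
t 43.77 cur [ 0.599 -0.083  0.058 63.718] cmd [ 0.598 -0.083  0.057 63.9  ] F [ 2.284 -1.679 -2.512] w 0.214 q [ -7.901  27.163  -6.895  55.827  -0.038 108.381]
tool crank ang -111.04 r 38.2 z 57.6 F ccw 2.78 rad 0.55 z -2.51
```

>>> carry_out:
  rows:
    - [200,0.0,-0.13,0.01,2.0]
    - [200,0.01,-0.26,0.03,4.0]
    - [200,0.02,-0.39,0.04,6.0]

```text
time: 44.15
tcp_pos: [0.5947, -0.0812, 0.057]
tool_rot: [[0.534, 0.846, 0.001], [0.846, -0.534, -0.001], [-0.0, 0.001, -1.0]]
force: [2.6, -5.4, 0.0]
grip_width: 0.219
```

>>> carry_out:
  rows:
    - [200,0.0,-0.1,0.01,1.5]
    - [200,0.0,-0.2,0.02,3.0]

```text
time: 44.4
tcp_pos: [0.593, -0.0802, 0.0568]
tool_rot: [[0.577, 0.817, 0.001], [0.817, -0.577, -0.001], [-0.0, 0.001, -1.0]]
force: [3.1, -4.0, -0.7]
grip_width: 0.213
```

>>> carry_out:
  rows:
    - [200,0.0,-0.1,0.01,1.5]
    - [200,0.01,-0.2,0.02,3.0]

```text
time: 44.65
tcp_pos: [0.5915, -0.079, 0.0567]
tool_rot: [[0.619, 0.785, 0.001], [0.785, -0.619, -0.001], [-0.0, 0.001, -1.0]]
force: [2.3, -5.2, -0.5]
grip_width: 0.218
```

```bash
python3 -c "
from h import *
json.dump(list(pinpose(4,-124,.0610-.0722e-3*70.5,flip=180)),open('cmd.json','w'))
stat(); where(4)
"
```

```text
t 44.65 cur [ 0.592 -0.079  0.057 51.739] cmd [ 0.591 -0.079  0.056 51.9  ] F [ 2.341 -5.207 -0.484] w 0.218 q [ -7.587  26.581  -8.07   55.283  -0.044 120.674]
tool crank ang -123.56 r 38.3 z 56.7 F ccw 5.03 rad 2.69 z -0.48
```

>>> carry_out:
  rows:
    - [200,0.0,-0.1,0.01,1.5]
    - [200,0.0,-0.2,0.02,3.0]

```text
time: 44.9
tcp_pos: [0.5901, -0.0778, 0.0565]
tool_rot: [[0.659, 0.752, 0.001], [0.752, -0.659, -0.001], [0.0, 0.002, -1.0]]
force: [2.4, -4.9, -0.3]
grip_width: 0.218
```

>>> carry_out:
  rows:
    - [200,0.0,-0.1,0.01,1.5]
    - [200,0.01,-0.2,0.02,3.0]

```text
time: 45.15
tcp_pos: [0.5887, -0.0766, 0.0564]
tool_rot: [[0.698, 0.716, 0.001], [0.716, -0.698, -0.001], [0.0, 0.002, -1.0]]
force: [3.0, -6.3, -0.4]
grip_width: 0.216
```

```bash
python3 -c "
from h import *
json.dump(list(pinpose(4,-130,.0610-.0722e-3*76.5,flip=180)),open('cmd.json','w'))
stat(); where(4)
"
```

```text
t 45.15 cur [ 0.589 -0.077  0.056 45.734] cmd [ 0.588 -0.076  0.055 45.9  ] F [ 2.978 -6.266 -0.366] w 0.216 q [ -7.38   26.314  -8.59   55.006  -0.061 126.886]
tool crank ang -129.15 r 38.2 z 56.4 F ccw 6.46 rad 2.52 z -0.37
```

>>> carry_out:
  rows:
    - [200,0.0,-0.1,0.01,1.5]
    - [200,0.0,-0.2,0.02,3.0]

```text
time: 45.4
tcp_pos: [0.5874, -0.0752, 0.0562]
tool_rot: [[0.735, 0.679, 0.002], [0.679, -0.735, -0.001], [0.0, 0.002, -1.0]]
force: [3.6, -6.3, 0.8]
grip_width: 0.219
```

```bash
python3 -c "
from h import *
where(4)
"
```

```text
tool crank ang -131.98 r 38.2 z 56.2 F ccw 7.07 rad 1.76 z 0.85
```

>>> carry_out:
  rows:
    - [200,0.0,-0.1,0.01,1.5]
    - [200,0.01,-0.2,0.02,3.0]

```text
time: 45.65
tcp_pos: [0.5861, -0.0738, 0.0561]
tool_rot: [[0.769, 0.639, 0.002], [0.639, -0.769, -0.002], [0.0, 0.002, -1.0]]
force: [3.6, -6.6, 0.1]
grip_width: 0.216
```

```bash
python3 -c "
from h import *
json.dump(list(pinpose(4,-136,.0610-.0722e-3*82.5,flip=180)),open('cmd.json','w'))
stat(); where(4)
"
```

```text
t 45.65 cur [ 0.586 -0.074  0.056 39.73 ] cmd [ 0.586 -0.073  0.055 39.9  ] F [ 3.646 -6.611  0.104] w 0.216 q [ -7.137  26.069  -9.071  54.75   -0.082 133.133]
tool crank ang -134.79 r 38.2 z 56.1 F ccw 7.38 rad 1.6 z 0.1
```

>>> carry_out:
  rows:
    - [200,0.0,-0.1,0.01,1.5]
    - [200,0.0,-0.2,0.02,3.0]

```text
time: 45.9
tcp_pos: [0.585, -0.0724, 0.0559]
tool_rot: [[0.801, 0.598, 0.002], [0.598, -0.801, -0.002], [0.0, 0.003, -1.0]]
force: [3.4, -6.7, 0.5]
grip_width: 0.213
```

```bash
python3 -c "
from h import *
where(4)
"
```

```text
tool crank ang -137.61 r 38.2 z 55.9 F ccw 7.35 rad 1.52 z 0.51
```

>>> carry_out:
  rows:
    - [200,0.0,-0.1,0.01,1.5]
    - [200,0.01,-0.2,0.02,3.0]

```text
time: 46.15
tcp_pos: [0.5839, -0.0709, 0.0558]
tool_rot: [[0.832, 0.555, 0.002], [0.555, -0.832, -0.002], [0.001, 0.003, -1.0]]
force: [2.3, -7.9, 1.2]
grip_width: 0.218
```

```bash
python3 -c "
from h import *
json.dump(list(pinpose(4,-142,.0610-.0722e-3*88.5,flip=180)),open('cmd.json','w'))
stat(); where(4)
"
```

```text
t 46.15 cur [ 0.584 -0.071  0.056 33.72 ] cmd [ 0.583 -0.07   0.055 33.9  ] F [ 2.255 -7.878  1.177] w 0.218 q [ -6.866  25.85   -9.504  54.516  -0.106 139.413]
tool crank ang -140.37 r 38.1 z 55.8 F ccw 7.72 rad 2.74 z 1.18
```

```bash
python3 -c "
from h import *
c=cmd(); up=c.copy(); up[2]=.115
g=np.array([.5,-.2,.12,34.])
rows(line(c,up,2)+line(up,g,3),200)
"
```

```text
[[200, 0.0, 0.0, -3.02, -0.0], [200, 0.0, 0.0, -6.04, -0.0], [200, -4.72, 2.05, -6.21, -0.0], [200, -9.45, 4.1, -6.37, -0.1], [200, -14.17, 6.15, -6.54, -0.1]]
```

>>> carry_out:
  rows:
    - [200,0.0,0.0,-3.02,0.0]
    - [200,0.0,0.0,-6.04,0.0]
    - [200,-4.72,2.05,-6.21,0.0]
    - [200,-9.45,4.1,-6.37,-0.1]
    - [200,-14.17,6.15,-6.54,-0.1]

```text
time: 46.78
tcp_pos: [0.4982, -0.2001, 0.1206]
tool_rot: [[0.829, 0.559, -0.0], [0.559, -0.829, 0.001], [0.0, -0.001, -1.0]]
force: [-0.1, 0.2, -0.1]
grip_width: 0.214
```

```bash
python3 -c "
from h import *
stat(); s=plane(4); cv2.imwrite('pics/top6.png',s['pixels'])"
```

```text
t 46.77 cur [ 0.498 -0.2    0.121 33.972] cmd [ 0.5  -0.2   0.12 34.  ] F [-0.084  0.23  -0.114] w 0.214 q [-21.912  18.292 -11.052  60.708   0.057 124.116]
corner z {1: 36.85, 2: 37.29, 3: 37.23, 4: 36.79} mid 37.04 tilt 0.0044 rms 0.98 1232
pins n,z,ang(chamber),r {1: (23, 73.99, -33.8, 37.6), 2: (21, 74.43, 53.9, 37.5), 3: (22, 74.65, 152.3, 37.9), 4: (22, 73.36, -138.0, 37.6)} t 46.98
```

```bash
python3 -c "
from h import *
c=cmd()
g=pinpose(2,54,.105);d=g.copy(); d[2]=.0555
P=[pinpose(2,a,.0555-(54-a)*.0722e-3) for a in [50,47,45,43]]
rows(line(c,g,6)+[g]+line(g,d,4)+[d]+P,200)
"
```

```text
[[200, 3.32, -3.53, 0.25, -2.6], [200, 6.65, -7.07, 0.5, -5.3], [200, 9.97, -10.6, 0.75, -8.0], [200, 13.29, -14.13, 1.0, -10.6], [200, 16.62, -17.66, 1.25, -13.2], [200, 19.94, -21.2, 1.5, -15.9], [200, 19.94, -21.2, 1.5, -15.9], [200, 19.94, -21.2, 2.74, -15.9], [200, 19.94, -21.2, 3.97, -15.9], [200, 19.94, -21.2, 5.21, -15.9], [200, 19.94, -21.2, 6.45, -15.9], [200, 19.94, -21.2, 6.45, -15.9], [200, 20.0, -20.94, 6.48, -11.9], [200, 20.04, -20.74, 6.5, -8.9], [200, 20.06, -20.61, 6.51, -6.9], [200, 20.07, -20.48, 6.53, -4.9]]
```

>>> carry_out:
  rows:
    - [200,3.32,-3.53,0.25,-2.6]
    - [200,6.65,-7.07,0.5,-5.3]
    - [200,9.97,-10.6,0.75,-8.0]
    - [200,13.29,-14.13,1.0,-10.6]
    - [200,16.62,-17.66,1.25,-13.2]
    - [200,19.94,-21.2,1.5,-15.9]
    - [200,19.94,-21.2,1.5,-15.9]
    - [200,19.94,-21.2,2.74,-15.9]
    - [200,19.94,-21.2,3.97,-15.9]
    - [200,19.94,-21.2,5.21,-15.9]
    - [200,19.94,-21.2,6.45,-15.9]
    - [200,19.94,-21.2,6.45,-15.9]
    - [200,20.0,-20.94,6.48,-11.9]
    - [200,20.04,-20.74,6.5,-8.9]
    - [200,20.06,-20.61,6.51,-6.9]
    - [200,20.07,-20.48,6.53,-4.9]

```text
time: 48.98
tcp_pos: [0.5506, 0.0829, 0.0555]
tool_rot: [[0.779, 0.627, -0.002], [0.627, -0.779, 0.002], [-0.0, -0.003, -1.0]]
force: [-4.9, 5.6, 4.0]
grip_width: 0.214
```

```bash
python3 -c "
from h import *
stat();where(2)
"
```

```text
t 48.98 cur [ 0.551  0.083  0.055 38.816] cmd [ 0.552  0.082  0.055 38.9  ] F [-4.862  5.604  3.965] w 0.214 q [  8.49   23.335 -13.862  52.886   0.127 149.674]
tool crank ang 45.26 r 37.6 z 55.5 F ccw 7.42 rad 0.03 z 3.97
```

>>> carry_out:
  rows:
    - [200,0.0,0.1,0.01,1.5]
    - [200,0.0,0.2,0.01,3.0]

```text
time: 49.22
tcp_pos: [0.5517, 0.0814, 0.0554]
tool_rot: [[0.811, 0.586, -0.002], [0.586, -0.811, 0.002], [-0.0, -0.003, -1.0]]
force: [-4.9, 5.9, 2.6]
grip_width: 0.215
```

```bash
python3 -c "
from h import *
where(2)
"
```

```text
tool crank ang 42.43 r 37.5 z 55.4 F ccw 7.71 rad -0.17 z 2.59
```

>>> carry_out:
  rows:
    - [200,0.0,0.1,0.01,1.5]
    - [200,-0.01,0.2,0.01,3.0]

```text
time: 49.48
tcp_pos: [0.5528, 0.0799, 0.0553]
tool_rot: [[0.84, 0.542, -0.002], [0.542, -0.84, 0.002], [-0.0, -0.003, -1.0]]
force: [-4.9, 5.6, 2.2]
grip_width: 0.216
```

```bash
python3 -c "
from h import *
json.dump(list(pinpose(2,37,.0555-.0722e-3*17)),open('cmd.json','w'))
stat();where(2)
"
```

```text
t 49.48 cur [ 0.553  0.08   0.055 32.847] cmd [ 0.554  0.079  0.054 32.9  ] F [-4.875  5.57   2.202] w 0.216 q [  8.142  23.501 -13.619  52.97    0.154 155.295]
tool crank ang 39.61 r 37.5 z 55.3 F ccw 7.37 rad -0.73 z 2.2
```

>>> carry_out:
  rows:
    - [200,0.0,0.1,0.01,1.5]
    - [200,0.0,0.2,0.01,3.0]

```text
time: 49.72
tcp_pos: [0.5539, 0.0783, 0.0551]
tool_rot: [[0.867, 0.498, -0.002], [0.498, -0.867, 0.003], [-0.0, -0.003, -1.0]]
force: [-6.3, 5.7, 2.3]
grip_width: 0.214
```

```bash
python3 -c "
from h import *
where(2)
"
```

```text
tool crank ang 36.66 r 37.5 z 55.1 F ccw 8.17 rad -2.25 z 2.33
```

>>> carry_out:
  rows:
    - [200,0.0,0.1,0.01,1.5]
    - [200,-0.01,0.2,0.01,3.0]

```text
time: 49.98
tcp_pos: [0.5549, 0.0767, 0.055]
tool_rot: [[0.892, 0.452, -0.002], [0.452, -0.892, 0.003], [-0.0, -0.003, -1.0]]
force: [-5.1, 7.5, 2.5]
grip_width: 0.212
```

```bash
python3 -c "
from h import *
json.dump(list(pinpose(2,31,.0555-.0722e-3*17)),open('cmd.json','w'))
stat();where(2)
"
```

```text
t 49.98 cur [ 0.555  0.077  0.055 26.856] cmd [ 0.556  0.075  0.054 26.9  ] F [-5.122  7.489  2.529] w 0.212 q [  7.771  23.641 -13.42   53.022   0.176 160.915]
tool crank ang 33.75 r 37.5 z 55.0 F ccw 9.04 rad -0.75 z 2.53
```

>>> carry_out:
  rows:
    - [200,0.0,0.1,0.01,1.5]
    - [200,0.0,0.2,0.01,3.0]

```text
time: 50.22
tcp_pos: [0.5557, 0.075, 0.0549]
tool_rot: [[0.915, 0.405, -0.002], [0.405, -0.915, 0.003], [-0.001, -0.004, -1.0]]
force: [-5.1, 8.1, 2.5]
grip_width: 0.216
```

```bash
python3 -c "
from h import *
where(2)
"
```

```text
tool crank ang 30.92 r 37.4 z 54.9 F ccw 9.51 rad -0.95 z 2.45
```

```bash
python3 -c "
from h import *
json.dump(list(pinpose(2,28,.0555-.0722e-3*18)),open('cmd.json','w'))
c=cmd(); up=c.copy(); up[2]=.1
g=pinpose(1,-32,.1,flip=180);d=g.copy(); d[2]=.057
rows([up]+line(up,g,11)+[g]+line(g,d,3)+[d],200)
P=[pinpose(1,a,.057-(-32-a)*.0722e-3,flip=180) for a in [-37,-40,-42,-44]]
rows(P,200)
"
```

```text
[[200, 0.0, 0.0, -4.58, -0.0], [200, 0.63, 0.73, -4.58, -10.9], [200, 1.26, 1.45, -4.58, -21.8], [200, 1.89, 2.18, -4.58, -32.7], [200, 2.52, 2.9, -4.58, -43.6], [200, 3.15, 3.63, -4.58, -54.5], [200, 3.78, 4.36, -4.58, -65.5], [200, 4.41, 5.08, -4.58, -76.4], [200, 5.04, 5.81, -4.58, -87.3], [200, 5.67, 6.53, -4.58, -98.2], [200, 6.3, 7.26, -4.58, -109.1], [200, 6.93, 7.99, -4.58, -120.0], [200, 6.93, 7.99, -4.58, -120.0], [200, 6.93, 7.99, -3.15, -120.0], [200, 6.93, 7.99, -1.71, -120.0], [200, 6.93, 7.99, -0.28, -120.0], [200, 6.93, 7.99, -0.28, -120.0]]
[[200, 0.01, -0.33, 0.04, 5.0], [200, 0.04, -0.53, 0.06, 8.0], [200, 0.06, -0.66, 0.07, 10.0], [200, 0.08, -0.79, 0.09, 12.0]]
```

>>> carry_out:
  rows:
    - [200,0.0,0.0,-2.3,0.0]
    - [200,0.0,0.0,-4.58,0.0]
    - [200,0.63,0.73,-4.58,-10.6]
    - [200,1.26,1.45,-4.58,-21.3]
    - [200,1.89,2.18,-4.58,-32.0]
    - [200,2.52,2.9,-4.58,-42.7]
    - [200,3.15,3.63,-4.58,-53.4]
    - [200,3.78,4.36,-4.58,-64.1]
    - [200,4.41,5.08,-4.58,-74.8]
    - [200,5.04,5.81,-4.58,-85.5]
    - [200,5.67,6.53,-4.58,-96.2]
    - [200,6.3,7.26,-4.58,-106.9]
    - [200,6.93,7.99,-4.58,-117.0]
    - [200,6.93,7.99,-4.58,-120.0]
    - [200,6.93,7.99,-3.15,-120.0]
    - [200,6.93,7.99,-1.71,-120.0]
    - [200,6.93,7.99,-0.28,-120.0]
    - [200,6.93,7.99,-0.28,-120.0]

```text
time: 52.48
tcp_pos: [0.6514, 0.0286, 0.0556]
tool_rot: [[-0.807, 0.59, -0.003], [0.59, 0.807, -0.0], [0.002, -0.002, -1.0]]
force: [-1.0, -0.4, 0.1]
grip_width: 0.214
```

>>> carry_out:
  rows:
    - [200,0.01,-0.33,0.04,5.0]
    - [200,0.04,-0.53,0.06,8.0]
    - [200,0.06,-0.66,0.07,10.0]
    - [200,0.08,-0.79,0.09,12.0]

```text
time: 52.98
tcp_pos: [0.6478, 0.0233, 0.057]
tool_rot: [[-0.666, 0.746, 0.001], [0.746, 0.666, 0.001], [-0.0, 0.002, -1.0]]
force: [2.6, 4.6, 0.4]
grip_width: 0.214
```

```bash
python3 -c "
from h import *
stat();where(1)
"
```

```text
t 52.98 cur [  0.648   0.023   0.057 131.794] cmd [  0.647   0.023   0.056 131.9  ] F [2.613 4.647 0.375] w 0.214 q [ 2.034 31.057  0.02  58.891  0.059 50.24 ]
tool crank ang -42.95 r 37.8 z 57.0 F ccw 5.08 rad -1.62 z 0.37
```

>>> carry_out:
  rows:
    - [200,0.0,-0.13,0.01,2.0]
    - [200,0.01,-0.26,0.02,4.0]

```text
time: 53.22
tcp_pos: [0.6457, 0.0214, 0.0567]
tool_rot: [[-0.612, 0.791, 0.001], [0.791, 0.612, 0.001], [-0.0, 0.001, -1.0]]
force: [2.3, 6.0, 0.2]
grip_width: 0.217
```

```bash
python3 -c "
from h import *
where(1)
"
```

```text
tool crank ang -47.28 r 37.9 z 56.7 F ccw 5.53 rad -3.22 z 0.19
```

>>> carry_out:
  rows:
    - [200,0.0,-0.1,0.01,1.5]
    - [200,0.01,-0.2,0.02,3.0]

```text
time: 53.48
tcp_pos: [0.6443, 0.0203, 0.0566]
tool_rot: [[-0.57, 0.821, 0.002], [0.821, 0.57, 0.001], [-0.0, 0.002, -1.0]]
force: [3.8, 4.7, -0.1]
grip_width: 0.213
```

```bash
python3 -c "
from h import *
json.dump(list(pinpose(1,-51,.057-.0722e-3*19,flip=180)),open('cmd.json','w'))
stat();where(1)
"
```

```text
t 53.48 cur [  0.644   0.02    0.057 124.774] cmd [  0.644   0.02    0.056 124.9  ] F [ 3.769  4.735 -0.095] w 0.213 q [ 1.784 30.742 -0.617 58.552  0.044 57.011]
tool crank ang -49.95 r 37.9 z 56.6 F ccw 5.83 rad -1.62 z -0.1
```

>>> carry_out:
  rows:
    - [200,0.0,-0.13,0.01,2.0]
    - [200,0.01,-0.26,0.02,4.0]

```text
time: 53.72
tcp_pos: [0.6423, 0.019, 0.0565]
tool_rot: [[-0.511, 0.859, 0.002], [0.859, 0.511, 0.001], [-0.0, 0.002, -1.0]]
force: [4.5, 5.7, 0.5]
grip_width: 0.213
```

```bash
python3 -c "
from h import *
json.dump(list(pinpose(1,-55,.057-.0722e-3*23,flip=180)),open('cmd.json','w'))
where(1)
"
```

```text
tool crank ang -53.53 r 37.9 z 56.5 F ccw 6.84 rad -2.45 z 0.55
```

>>> carry_out:
  rows:
    - [200,0.0,-0.1,0.01,1.5]
    - [200,0.01,-0.2,0.02,3.0]

```text
time: 53.98
tcp_pos: [0.6409, 0.0181, 0.0564]
tool_rot: [[-0.466, 0.885, 0.003], [0.885, 0.466, 0.001], [-0.0, 0.003, -1.0]]
force: [4.7, 4.6, -1.4]
grip_width: 0.216
```

```bash
python3 -c "
from h import *
where(1)
"
```

```text
tool crank ang -56.13 r 37.9 z 56.4 F ccw 6.35 rad -1.65 z -1.36
```

>>> carry_out:
  rows:
    - [200,0.0,-0.1,0.01,1.5]
    - [200,0.01,-0.2,0.02,3.0]

```text
time: 54.22
tcp_pos: [0.6393, 0.0173, 0.0562]
tool_rot: [[-0.419, 0.908, 0.003], [0.908, 0.419, 0.001], [-0.0, 0.003, -1.0]]
force: [6.0, 4.7, -0.4]
grip_width: 0.21
```

```bash
python3 -c "
from h import *
json.dump(list(pinpose(1,-61,.057-.0722e-3*29,flip=180)),open('cmd.json','w'))
stat();where(1)
"
```

```text
t 54.23 cur [  0.639   0.017   0.056 114.782] cmd [  0.638   0.017   0.055 114.9  ] F [ 5.994  4.741 -0.424] w 0.21 q [ 1.521 30.254 -1.573 57.999  0.053 66.738]
tool crank ang -58.77 r 37.9 z 56.2 F ccw 7.5 rad -1.49 z -0.42
```

```bash
python3 -c "
from h import *
c=cmd(); up=c.copy(); up[2]=.1
g=pinpose(3,154,.1);d=g.copy(); d[2]=.057
g[3]=d[3]=pinpose(3,154,.1)[3]
P=[pinpose(3,a,.057-(154-a)*.0722e-3) for a in [149,145,142,139,136]]
mid=c.copy(); mid[2]=.078
rows([mid,up]+line(up,g,5)+[g]+line(g,d,3)+[d]+P,200)
"
```

```text
[[200, 0.0, 0.0, -2.31, -0.0], [200, 0.0, 0.0, -4.51, -0.0], [200, 0.6, -3.15, -4.51, -7.0], [200, 1.21, -6.31, -4.51, -14.0], [200, 1.81, -9.46, -4.51, -21.0], [200, 2.41, -12.62, -4.51, -28.0], [200, 3.01, -15.77, -4.51, -35.0], [200, 3.01, -15.77, -4.51, -35.0], [200, 3.01, -15.77, -3.08, -35.0], [200, 3.01, -15.77, -1.64, -35.0], [200, 3.01, -15.77, -0.21, -35.0], [200, 3.01, -15.77, -0.21, -35.0], [200, 3.19, -15.49, -0.17, -30.0], [200, 3.32, -15.26, -0.14, -26.0], [200, 3.4, -15.08, -0.12, -23.0], [200, 3.47, -14.89, -0.1, -20.0], [200, 3.54, -14.71, -0.08, -17.0]]
```

>>> carry_out:
  rows:
    - [200,0.0,0.0,-2.31,0.0]
    - [200,0.0,0.0,-4.51,0.0]
    - [200,0.6,-3.15,-4.51,-7.0]
    - [200,1.21,-6.31,-4.51,-14.0]
    - [200,1.81,-9.46,-4.51,-21.0]
    - [200,2.41,-12.62,-4.51,-28.0]
    - [200,3.01,-15.77,-4.51,-35.0]
    - [200,3.01,-15.77,-4.51,-35.0]
    - [200,3.01,-15.77,-3.08,-35.0]
    - [200,3.01,-15.77,-1.64,-35.0]
    - [200,3.01,-15.77,-0.21,-35.0]
    - [200,3.01,-15.77,-0.21,-35.0]
    - [200,3.19,-15.49,-0.17,-30.0]
    - [200,3.32,-15.26,-0.14,-26.0]
    - [200,3.4,-15.08,-0.12,-23.0]
    - [200,3.47,-14.89,-0.1,-20.0]
    - [200,3.54,-14.71,-0.08,-17.0]

```text
time: 56.35
tcp_pos: [0.4891, -0.014, 0.0563]
tool_rot: [[-0.665, 0.747, -0.001], [0.747, 0.665, -0.002], [-0.001, -0.002, -1.0]]
force: [-2.9, -7.1, 0.1]
grip_width: 0.22
```

```bash
python3 -c "
from h import *
stat();where(3)
"
```

```text
t 56.35 cur [  0.489  -0.014   0.056 131.711] cmd [  0.49   -0.013   0.056 131.9  ] F [-2.939 -7.061  0.055] w 0.22 q [ -1.549  17.561 -23.045  49.458  -0.138  46.74 ]
tool crank ang 137.44 r 38.0 z 56.3 F ccw 6.98 rad -3.12 z 0.05
```

>>> carry_out:
  rows:
    - [200,0.0,0.17,0.02,2.5]
    - [200,-0.02,0.33,0.03,5.0]

```text
time: 56.6
tcp_pos: [0.4915, -0.0121, 0.0561]
tool_rot: [[-0.598, 0.802, -0.001], [0.802, 0.598, -0.003], [-0.001, -0.003, -1.0]]
force: [-2.4, -6.2, 1.2]
grip_width: 0.216
```

```bash
python3 -c "
from h import *
json.dump(list(pinpose(3,131,.0557-.0722e-3*5)),open('cmd.json','w'))
where(3)
"
```

```text
tool crank ang 132.83 r 37.8 z 56.1 F ccw 5.73 rad -3.36 z 1.2
```

>>> carry_out:
  rows:
    - [200,0.0,0.1,0.01,1.5]
    - [200,-0.01,0.2,0.02,3.0]

```text
time: 56.85
tcp_pos: [0.493, -0.0111, 0.0559]
tool_rot: [[-0.556, 0.831, -0.002], [0.831, 0.556, -0.003], [-0.001, -0.003, -1.0]]
force: [-3.1, -8.0, 2.8]
grip_width: 0.216
```

```bash
python3 -c "
from h import *
json.dump(list(pinpose(3,128,.0557-.0722e-3*8)),open('cmd.json','w'))
where(3)
"
```

```text
tool crank ang 130.1 r 37.8 z 55.9 F ccw 7.22 rad -4.65 z 2.82
```

>>> carry_out:
  rows:
    - [200,0.0,0.13,0.01,2.0]
    - [200,-0.01,0.26,0.03,4.0]

```text
time: 57.1
tcp_pos: [0.495, -0.0098, 0.0556]
tool_rot: [[-0.496, 0.868, -0.002], [0.868, 0.496, -0.003], [-0.002, -0.003, -1.0]]
force: [-4.5, -8.6, 4.0]
grip_width: 0.216
```

```bash
python3 -c "
from h import *
json.dump(list(pinpose(3,124,.0557-.0722e-3*12)),open('cmd.json','w'))
where(3)
"
```

```text
tool crank ang 126.42 r 37.6 z 55.6 F ccw 8.39 rad -4.9 z 3.99
```

>>> carry_out:
  rows:
    - [200,0.0,0.1,0.01,1.5]
    - [200,-0.01,0.2,0.02,3.0]

```text
time: 57.35
tcp_pos: [0.4966, -0.0089, 0.0554]
tool_rot: [[-0.45, 0.893, -0.002], [0.893, 0.45, -0.003], [-0.002, -0.003, -1.0]]
force: [-4.8, -7.7, 4.0]
grip_width: 0.217
```

```bash
python3 -c "
from h import *
json.dump(list(pinpose(3,121,.0557-.0722e-3*15)),open('cmd.json','w'))
where(3)
"
```

```text
tool crank ang 123.63 r 37.6 z 55.4 F ccw 7.96 rad -4.29 z 4.0
```

>>> carry_out:
  rows:
    - [200,0.0,0.13,0.01,2.0]
    - [200,-0.01,0.26,0.01,4.0]

```text
time: 57.6
tcp_pos: [0.4987, -0.0078, 0.0552]
tool_rot: [[-0.386, 0.922, -0.003], [0.922, 0.386, -0.003], [-0.002, -0.004, -1.0]]
force: [-6.2, -8.3, 4.7]
grip_width: 0.213
```

```bash
python3 -c "
from h import *
json.dump(list(pinpose(3,117,.0557-.0722e-3*18)),open('cmd.json','w'))
where(3)
c=cmd(); mid=c.copy(); mid[2]=.078; up=c.copy(); up[2]=.1
g=pinpose(1,-52,.1,flip=180);d=g.copy(); d[2]=.0555
P=[pinpose(1,a,.0555-(-52-a)*.0722e-3,flip=180) for a in [-57,-60,-62,-64]]
rows([mid,up]+line(up,g,4)+[g]+line(g,d,3)+[d]+P,200)
json.dump(list(c),open('cmd.json','w'))
g=pinpose(4,-136.5,.1,flip=180);d=g.copy(); d[2]=.0555
P=[pinpose(4,a,.0555-(-136.5-a)*.0722e-3,flip=180) for a in [-141,-144,-146,-148]]
rows([mid,up]+line(up,g,8)+[g]+line(g,d,3)+[d]+P,200)
"
```

```text
tool crank ang 120.14 r 37.6 z 55.2 F ccw 9.18 rad -4.72 z 4.71
[[200, 0.0, 0.0, -2.36, -0.0], [200, 0.0, 0.0, -4.56, -0.0], [200, -0.79, 3.54, -4.56, -2.8], [200, -1.58, 7.09, -4.56, -5.5], [200, -2.37, 10.63, -4.56, -8.2], [200, -3.16, 14.18, -4.56, -11.0], [200, -3.16, 14.18, -4.56, -11.0], [200, -3.16, 14.18, -3.08, -11.0], [200, -3.16, 14.18, -1.59, -11.0], [200, -3.16, 14.18, -0.11, -11.0], [200, -3.16, 14.18, -0.11, -11.0], [200, -3.21, 13.85, -0.07, -6.0], [200, -3.22, 13.65, -0.05, -3.0], [200, -3.23, 13.52, -0.04, -1.0], [200, -3.23, 13.38, -0.02, 1.0]]
[[200, 0.0, 0.0, -2.36, -0.0], [200, 0.0, 0.0, -4.56, -0.0], [200, -1.18, 0.66, -4.56, 9.2], [200, -2.35, 1.32, -4.56, 18.4], [200, -3.53, 1.97, -4.56, 27.6], [200, -4.71, 2.63, -4.56, 36.8], [200, -5.89, 3.29, -4.56, 45.9], [200, -7.06, 3.95, -4.56, 55.1], [200, -8.24, 4.61, -4.56, 64.3], [200, -9.42, 5.27, -4.56, 73.5], [200, -9.42, 5.27, -4.56, 73.5], [200, -9.42, 5.27, -3.08, 73.5], [200, -9.42, 5.27, -1.59, 73.5], [200, -9.42, 5.27, -0.11, 73.5], [200, -9.42, 5.27, -0.11, 73.5], [200, -9.13, 5.19, -0.08, 78.0], [200, -8.93, 5.16, -0.06, 81.0], [200, -8.8, 5.14, -0.04, 83.0], [200, -8.67, 5.12, -0.03, 85.0]]
```

>>> carry_out:
  rows:
    - [200,0.0,0.0,-2.36,0.0]
    - [200,0.0,0.0,-4.56,0.0]
    - [200,-1.18,0.66,-4.56,9.2]
    - [200,-2.35,1.32,-4.56,18.4]
    - [200,-3.53,1.97,-4.56,27.6]
    - [200,-4.71,2.63,-4.56,36.8]
    - [200,-5.89,3.29,-4.56,45.9]
    - [200,-7.06,3.95,-4.56,55.1]
    - [200,-8.24,4.61,-4.56,64.3]
    - [200,-9.42,5.27,-4.56,73.5]
    - [200,-9.42,5.27,-4.56,73.5]
    - [200,-9.42,5.27,-3.08,73.5]
    - [200,-9.42,5.27,-1.59,73.5]
    - [200,-9.42,5.27,-0.11,73.5]
    - [200,-9.42,5.27,-0.11,73.5]
    - [200,-9.13,5.19,-0.08,78.0]
    - [200,-8.93,5.16,-0.06,81.0]
    - [200,-8.8,5.14,-0.04,83.0]
    - [200,-8.67,5.12,-0.03,85.0]

```text
time: 59.98
tcp_pos: [0.5825, -0.0679, 0.0561]
tool_rot: [[0.885, 0.466, 0.003], [0.466, -0.885, -0.003], [0.001, 0.004, -1.0]]
force: [5.3, -6.7, -3.8]
grip_width: 0.219
```

```bash
python3 -c "
from h import *
stat();where(4)
"
```

```text
t 59.98 cur [ 0.583 -0.068  0.056 27.761] cmd [ 0.581 -0.067  0.055 27.9  ] F [ 5.283 -6.75  -3.776] w 0.219 q [ -6.573  25.65   -9.794  54.376  -0.14  145.666]
tool crank ang -145.32 r 37.6 z 56.1 F ccw 8.5 rad -1.11 z -3.78
```

>>> carry_out:
  rows:
    - [200,0.0,-0.13,0.01,2.0]
    - [200,0.01,-0.26,0.02,4.0]

```text
time: 60.22
tcp_pos: [0.5814, -0.0658, 0.0559]
tool_rot: [[0.915, 0.403, 0.003], [0.403, -0.915, -0.003], [0.001, 0.004, -1.0]]
force: [5.1, -8.1, -3.4]
grip_width: 0.216
```

```bash
python3 -c "
from h import *
json.dump(list(pinpose(4,-152,.0555-.0722e-3*14,flip=180)),open('cmd.json','w'))
stat();where(4)
c=cmd(); mid=c.copy(); mid[2]=.078; up=c.copy(); up[2]=.1
g=pinpose(1,-52,.1,flip=180);d=g.copy(); d[2]=.0555
P=[pinpose(1,a,.0555-(-52-a)*.0722e-3,flip=180) for a in [-57,-60,-62,-64]]
rows([mid,up]+line(up,g,9)+[g]+line(g,d,3)+[d]+P,200)
"
```

```text
t 60.23 cur [ 0.581 -0.066  0.056 23.746] cmd [ 0.58  -0.064  0.054 23.9  ] F [ 5.072 -8.062 -3.371] w 0.216 q [ -6.371  25.542 -10.009  54.26   -0.166 149.882]
tool crank ang -148.86 r 37.6 z 55.9 F ccw 9.49 rad -0.85 z -3.37
[[200, 0.0, 0.0, -2.35, -0.0], [200, 0.0, 0.0, -4.55, -0.0], [200, 1.02, -0.57, -4.55, -11.1], [200, 2.03, -1.13, -4.55, -22.2], [200, 3.05, -1.7, -4.55, -33.3], [200, 4.07, -2.26, -4.55, -44.4], [200, 5.09, -2.83, -4.55, -55.6], [200, 6.1, -3.39, -4.55, -66.7], [200, 7.12, -3.96, -4.55, -77.8], [200, 8.14, -4.52, -4.55, -88.9], [200, 9.15, -5.09, -4.55, -100.0], [200, 9.15, -5.09, -4.55, -100.0], [200, 9.15, -5.09, -3.07, -100.0], [200, 9.15, -5.09, -1.58, -100.0], [200, 9.15, -5.09, -0.1, -100.0], [200, 9.15, -5.09, -0.1, -100.0], [200, 8.83, -5.04, -0.06, -95.0], [200, 8.63, -5.03, -0.04, -92.0], [200, 8.49, -5.03, -0.03, -90.0], [200, 8.36, -5.03, -0.01, -88.0]]
```

>>> carry_out:
  rows:
    - [200,0.0,0.0,-2.35,0.0]
    - [200,0.0,0.0,-4.55,0.0]
    - [200,1.02,-0.57,-4.55,-10.6]
    - [200,2.03,-1.13,-4.55,-21.2]
    - [200,3.05,-1.7,-4.55,-31.8]
    - [200,4.07,-2.26,-4.55,-42.4]
    - [200,5.09,-2.83,-4.55,-53.0]
    - [200,6.1,-3.39,-4.55,-63.6]
    - [200,7.12,-3.96,-4.55,-74.2]
    - [200,8.14,-4.52,-4.55,-84.8]
    - [200,9.15,-5.09,-4.55,-95.4]
    - [200,9.15,-5.09,-4.55,-100.0]
    - [200,9.15,-5.09,-3.07,-100.0]
    - [200,9.15,-5.09,-1.58,-100.0]
    - [200,9.15,-5.09,-0.1,-100.0]
    - [200,9.15,-5.09,-0.1,-100.0]
    - [200,8.83,-5.04,-0.06,-95.0]
    - [200,8.63,-5.03,-0.04,-92.0]
    - [200,8.49,-5.03,-0.03,-90.0]
    - [200,8.36,-5.03,-0.01,-88.0]

```text
time: 62.72
tcp_pos: [0.6377, 0.0168, 0.0561]
tool_rot: [[-0.372, 0.928, 0.003], [0.928, 0.372, 0.002], [0.001, 0.004, -1.0]]
force: [6.6, 7.4, -1.1]
grip_width: 0.217
```

```bash
python3 -c "
from h import *
stat();where(1)
"
```

```text
t 62.73 cur [  0.638   0.017   0.056 111.822] cmd [  0.636   0.016   0.055 111.9  ] F [ 6.561  7.445 -1.117] w 0.217 q [ 1.448 30.098 -1.874 57.825  0.124 69.627]
tool crank ang -61.26 r 37.6 z 56.1 F ccw 9.07 rad -4.03 z -1.12
```

>>> carry_out:
  rows:
    - [200,0.0,-0.1,0.01,1.5]
    - [200,0.01,-0.2,0.02,3.0]

```text
time: 62.98
tcp_pos: [0.6365, 0.0164, 0.0561]
tool_rot: [[-0.323, 0.946, 0.005], [0.946, 0.323, 0.003], [0.001, 0.005, -1.0]]
force: [7.7, 6.6, -3.0]
grip_width: 0.218
```

```bash
python3 -c "
from h import *
json.dump(list(pinpose(1,-67,.0555-.0722e-3*15,flip=180)),open('cmd.json','w'))
stat();where(1)
c=cmd(); mid=c.copy(); mid[2]=.078; up=c.copy(); up[2]=.1
g=pinpose(2,38,.1);d=g.copy(); d[2]=.0555
P=[pinpose(2,a,.0555-(38-a)*.0722e-3) for a in [34,31,29,27]]
rows([mid,up]+line(up,g,8)+[g]+line(g,d,3)+[d]+P,200)
"
```

```text
t 62.98 cur [  0.636   0.016   0.056 108.854] cmd [  0.634   0.015   0.054 108.9  ] F [ 7.711  6.648 -2.959] w 0.218 q [ 1.409 29.943 -2.162 57.629  0.14  72.556]
tool crank ang -63.28 r 37.5 z 56.1 F ccw 9.67 rad -3.17 z -2.96
[[200, 0.0, 0.0, -2.36, -0.0], [200, 0.0, 0.0, -4.56, -0.0], [200, 1.09, -0.69, -4.56, 9.4], [200, 2.17, -1.38, -4.56, 18.8], [200, 3.26, -2.08, -4.56, 28.1], [200, 4.35, -2.77, -4.56, 37.5], [200, 5.43, -3.46, -4.56, 46.9], [200, 6.52, -4.15, -4.56, 56.2], [200, 7.6, -4.84, -4.56, 65.6], [200, 8.69, -5.53, -4.56, 75.0], [200, 8.69, -5.53, -4.56, 75.0], [200, 8.69, -5.53, -3.07, 75.0], [200, 8.69, -5.53, -1.59, 75.0], [200, 8.69, -5.53, -0.11, 75.0], [200, 8.69, -5.53, -0.11, 75.0], [200, 8.43, -5.47, -0.08, 79.0], [200, 8.24, -5.44, -0.06, 82.0], [200, 8.1, -5.43, -0.04, 84.0], [200, 7.97, -5.41, -0.03, 86.0]]
```

>>> carry_out:
  rows:
    - [200,0.0,0.0,-2.36,0.0]
    - [200,0.0,0.0,-4.56,0.0]
    - [200,1.09,-0.69,-4.56,9.4]
    - [200,2.17,-1.38,-4.56,18.8]
    - [200,3.26,-2.08,-4.56,28.1]
    - [200,4.35,-2.77,-4.56,37.5]
    - [200,5.43,-3.46,-4.56,46.9]
    - [200,6.52,-4.15,-4.56,56.2]
    - [200,7.6,-4.84,-4.56,65.6]
    - [200,8.69,-5.53,-4.56,75.0]
    - [200,8.69,-5.53,-4.56,75.0]
    - [200,8.69,-5.53,-3.07,75.0]
    - [200,8.69,-5.53,-1.59,75.0]
    - [200,8.69,-5.53,-0.11,75.0]
    - [200,8.69,-5.53,-0.11,75.0]
    - [200,8.43,-5.47,-0.08,79.0]
    - [200,8.24,-5.44,-0.06,82.0]
    - [200,8.1,-5.43,-0.04,84.0]
    - [200,7.97,-5.41,-0.03,86.0]

```text
time: 65.35
tcp_pos: [0.556, 0.0744, 0.0557]
tool_rot: [[0.921, 0.389, -0.002], [0.389, -0.921, 0.003], [-0.001, -0.004, -1.0]]
force: [-4.7, 9.2, 2.3]
grip_width: 0.218
```

```bash
python3 -c "
from h import *
stat();where(2)
"
```

```text
t 65.35 cur [ 0.556  0.074  0.056 22.869] cmd [ 0.557  0.073  0.055 22.9  ] F [-4.671  9.166  2.332] w 0.218 q [  7.513  23.687 -13.234  53.177   0.198 164.644]
tool crank ang 29.85 r 37.4 z 55.7 F ccw 10.28 rad -0.23 z 2.33
```

All four nuts last read a push of 9.2–10.3 N, or roughly 19–22 N of clamping. I'll clear the arm and take one last look.

>>> carry_out:
  rows:
    - [200,0.0,0.0,-2.4,0.0]
    - [200,0.0,0.0,-5.0,0.0]
    - [200,-2.0,-4.0,-8.0,0.0]
    - [200,-4.0,-9.0,-9.0,0.0]
    - [200,-6.0,-14.0,-9.0,0.0]
    - [200,-8.0,-18.0,-9.0,0.0]
    - [200,-8.0,-18.0,-9.0,0.0]

```text
time: 66.22
tcp_pos: [0.419, 0.1931, 0.1461]
tool_rot: [[0.911, 0.411, -0.006], [0.411, -0.911, 0.013], [0.0, -0.014, -1.0]]
force: [-0.2, 0.2, 0.5]
grip_width: 0.215
```

```bash
python3 -c "
from h import *
stat(); s=plane(5); cv2.imwrite('pics/top7.png',s['pixels'])"
```

```text
t 66.22 cur [ 0.419  0.193  0.146 24.29 ] cmd [ 0.557  0.073  0.055 22.9  ] F [-0.17   0.224  0.489] w 0.215 q [ 24.209  10.163 -18.295  61.534   0.807 179.919]
corner z {1: 36.63, 2: 36.58, 3: 36.61, 4: 36.66} mid 36.62 tilt 0.0006 rms 0.95 1184
pins n,z,ang(chamber),r {1: (23, 72.92, -53.1, 37.6), 2: (20, 72.85, 37.8, 37.8), 3: (22, 72.64, 124.9, 38.3), 4: (22, 72.61, -145.6, 37.7)} t 66.47
```

View pics/top7.png

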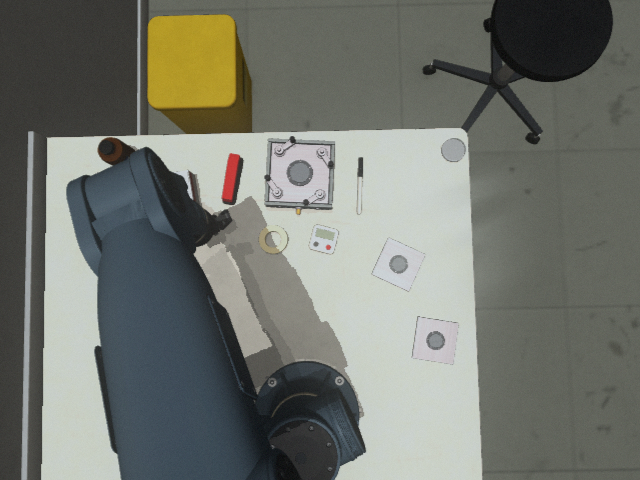

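The view shows the cover at (299,173) with all four cranks turned. The stapler (232,178), tape (273,240), timer (324,239) and marker (360,185) are where they were. The cover is level (tilt 0.0006 rad) and the tool force is about zero, so I'm handing in.

```bash
python3 -c "
from plant import ctrl
print(ctrl.job_done()); print(ctrl.state()['time'])"
```

```text
the job is handed in; nothing more can be done
None
the job is handed in; nothing more can be done
```

The cover is clamped and I handed the job in at about 66.5 s of the 72 s allowed; no verdict was reported.

**First round:** nuts 1 and 3, then 2 and 4. The first pair only pressed in about 1.5–1.8 mm at first, so I topped both up. All four corners then measured about 2.4 mm in, with 0.0015 rad of tilt.

**Second round:** nuts 3 and 1, then 4 and 2, then final trims until every nut was snug. The largest tilt I measured was 0.026 rad, against the 0.036 limit.

**Last checks**
- **Level:** the cover is level to about 0.0006 rad.
- **Clamping:** the last push on the pins was 9.7 N (nut 1), 10.3 N (nut 2), 9.2 N (nut 3) and 9.5 N (nut 4). By the resistance given in the task, that is about 19–22 N of clamping each.
- **Surroundings:** the other things on the counter look unmoved, and the arm is clear with no force on the tool.

**What fell short or disagreed**
- **Push:** I stopped below the 12 N you asked for because time was running out.
- **Stop:** I never felt a sharp stop; the push rose gradually.
- **Depth:** the camera puts the cover about 6.9 mm down, but the stop should be no deeper than 6.2 mm. Nuts I had not touched also shifted by up to 0.6 mm between looks, so the depth reading is doubtful.
- **Order:** I went between diagonal nuts within each pair, except that the final trims ran nut 2, 1, 3, 4, 1, 2.

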